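# Clear the bench after a glue-up

## Task

The glue has set and the clamps are already slackened: lift every G-clamp off the laminated board and hang it on the clamp rack's steel rail, gap downwards so that the rail sits up inside the C. Clear the gluing tools from the bench too: every glue brush laid in the green tray and every scraper in the orange tray. Leave the glue bottle, mug and tape measure where they stand.

Things in the scene. Friction and masses are not known exactly. Their poses are not given: they have to be found in the camera images.
- rail_mid (a point): Clamp rack, fixed: a level bare steel tube (the rail), 16 mm diameter, 264 mm clear length between two plywood cheeks (80 mm wide, top 9 mm above the tube's axis), on a base board 90 x 300 mm, 12 mm thick. This point is the middle of the tube on its axis, 100 mm above the bench; y runs along the tube, z up.
- lamination_top (a point): Glued-up board, a light and a dark strip face to face, on edge in two low bearers (90 mm across, 38 mm high, near its ends), fixed; 22 mm thick, 300 mm long, top edge 105 mm above the bench. The slackened clamps sit astride the top edge. This point is the middle of the top edge; y runs along it, x across, z up.
- green_tray_in (a point): Green plastic tray for the glue brushes, fixed: outside 180 mm (its x) by 170 mm (its y), 45 mm high, walls and floor 4 mm or a little more. This point is the centre of its inner floor.
- orange_tray_in (a point): Orange plastic tray for the scrapers, same size as the green one, fixed. This point is the centre of its inner floor.
- glue_bottle: Bystander: yellow glue bottle with red cap, 54 mm diameter, 150 mm tall; origin under its centre.
- mug: Bystander: white mug, 80 mm diameter, 90 mm tall; origin under its centre.
- tape_measure: Bystander: yellow tape measure, 75 x 40 x 70 mm; origin under its centre.
- clamp1_spine (a point): Blue 50 mm G-clamp, 0.2-0.4 kg (may be absent), sitting astride the board, open side down. Spine on top: 86 mm long (its x), 16 thick (y), 26 high (z). This point is the centre of the spine, 13 mm above its inner face (which rests on the board), within 10 mm sideways of the centre of mass. z points away from the gap; the screw sticks out towards +x.
- clamp1: The same clamp; origin at the middle of the spine's inner face, same axes. Two jaws hang 46 mm below this face, 50 mm apart, narrowed to 38 mm between anvil and screw pad (34 mm below the face), gap centred under the spine. Widest thickness 18 mm. The screw reaches 97 mm to +x; its tommy bar hangs to 63 mm below the face.
- clamp2_spine (a point): Blue 50 mm G-clamp, 0.2-0.4 kg (may be absent), sitting astride the board, open side down. Spine on top: 86 mm long (its x), 16 thick (y), 26 high (z). This point is the centre of the spine, 13 mm above its inner face (which rests on the board), within 10 mm sideways of the centre of mass. z points away from the gap; the screw sticks out towards +x.
- clamp2: The same clamp; origin at the middle of the spine's inner face, same axes. Two jaws hang 46 mm below this face, 50 mm apart, narrowed to 38 mm between anvil and screw pad (34 mm below the face), gap centred under the spine. Widest thickness 18 mm. The screw reaches 97 mm to +x; its tommy bar hangs to 63 mm below the face.
- clamp3_spine (a point): Blue 50 mm G-clamp, 0.2-0.4 kg (may be absent), sitting astride the board, open side down. Spine on top: 86 mm long (its x), 16 thick (y), 26 high (z). This point is the centre of the spine, 13 mm above its inner face (which rests on the board), within 10 mm sideways of the centre of mass. z points away from the gap; the screw sticks out towards +x.
- clamp3: The same clamp; origin at the middle of the spine's inner face, same axes. Two jaws hang 46 mm below this face, 50 mm apart, narrowed to 38 mm between anvil and screw pad (34 mm below the face), gap centred under the spine. Widest thickness 18 mm. The screw reaches 97 mm to +x; its tommy bar hangs to 63 mm below the face.
- clamp4_spine (a point): Blue 50 mm G-clamp, 0.2-0.4 kg (may be absent), sitting astride the board, open side down. Spine on top: 86 mm long (its x), 16 thick (y), 26 high (z). This point is the centre of the spine, 13 mm above its inner face (which rests on the board), within 10 mm sideways of the centre of mass. z points away from the gap; the screw sticks out towards +x.
- clamp4: The same clamp; origin at the middle of the spine's inner face, same axes. Two jaws hang 46 mm below this face, 50 mm apart, narrowed to 38 mm between anvil and screw pad (34 mm below the face), gap centred under the spine. Widest thickness 18 mm. The screw reaches 97 mm to +x; its tommy bar hangs to 63 mm below the face.
- brush1_grip (a point): Glue brush lying flat on the bench, 130 mm long, 0.06 kg (may be absent): wooden handle 80 x 20 mm, brass ferrule and bristles 30 mm wide, 14 mm thick throughout. This point is in the handle, half-way up, 8 mm behind the middle of the length; x points to the bristles (they end 73 mm away), the handle reaches 57 mm back and 23 mm forward from this point.
- brush2_grip (a point): Glue brush lying flat on the bench, 130 mm long, 0.06 kg (may be absent): wooden handle 80 x 20 mm, brass ferrule and bristles 30 mm wide, 14 mm thick throughout. This point is in the handle, half-way up, 8 mm behind the middle of the length; x points to the bristles (they end 73 mm away), the handle reaches 57 mm back and 23 mm forward from this point.
- scraper1_grip (a point): Glue scraper lying flat on the bench, 130 mm long, 0.09 kg (may be absent): black handle with red stripe, 85 x 24 mm, 18 mm thick; steel blade 45 x 44 mm, 3 mm thick. This point is in the handle, half-way up, 8 mm behind the middle of the length, near the centre of mass; x points to the blade (its edge 73 mm away), the handle reaches 57 mm back and 28 mm forward.
- scraper2_grip (a point): Glue scraper lying flat on the bench, 130 mm long, 0.09 kg (may be absent): black handle with red stripe, 85 x 24 mm, 18 mm thick; steel blade 45 x 44 mm, 3 mm thick. This point is in the handle, half-way up, 8 mm behind the middle of the length, near the centre of mass; x points to the blade (its edge 73 mm away), the handle reaches 57 mm back and 28 mm forward.

How it is judged:
By the outcome, as a careful person would: the job done as asked, in the order asked, and still so for the second after the job is handed in, with the robot touching nothing.
Of clamp1, clamp2, clamp3, clamp4 only 3 to 4 are there at a start; the rules pass over those that are not, and their reading is None.
Of brush1, brush2, scraper1, scraper2 only 3 to 4 are there at a start; the rules pass over those that are not, and their reading is None.
At some moment in a run one of brush1, brush2, scraper1, scraper2 may be knocked a few centimetres aside while the robot is not near it.
It also fails if it takes over 210 s, if anything falls off the work surface, if the arm or the gripper's body presses on something with over 40 N, if the wrist force passes 120 N, or if a joint passes its speed limit or range.

## Robot

A 7-joint arm with a two-finger parallel gripper is mounted at the origin on the work surface. World frame = base frame: x ahead of the robot, y to its left, z up, the work surface at z = 0. Lengths are in m, angles in degrees, forces in N, time in s.
With the tool pointing down it reaches from about 0.425 to 0.875 m from the base axis. Payload 8.4 kg.
Tool frame: the origin (TCP) lies between the finger pads; the fingertips stand 11 mm ahead of it and the grasp point (between the pads) lies 8 mm behind it; z points along the fingers, y is the line along which they close (so a half turn about z gives the same grasp; the last joint's range is limited). The gripper opens to 87 mm and grips with 3 to 60 N. Pads are 19 mm wide; open, the fingers measure 117 mm over their backs; the gripper's body (75 mm by 190 mm) begins 51 mm behind the grasp point.
Start: joints at [70.176, 19.091, 2.286, 83.961, -0.768, 76.965, -3.352], TCP at [0.159, -0.63, 0.234] pointing down, gripper open.
Joint ranges: [-147.57, 147.57], [-21.85, 119.76], [-74.77, 79.35], [14.55, 137.4], [-85.83, 265.84], [4.83, 119.75], [-152.11, 152.11]. Speed limits (degrees/s): [127.2, 127.2, 159.86, 159.86, 180, 180, 180].

## Interface

Orientations are given as [roll, pitch, yaw] about the fixed x, y, z axes, in that order (R = Rz(yaw) Ry(pitch) Rx(roll)).
In Python, from rig import * gives the robot as it stands.
- The arm moves only by the shell command python3 -m crank 'ROWS' [FORCE]. ROWS is JSON, a list of rows, each an object of numbers: "jaw": the opening, from 0 (shut) to 1 (fully open); "tx", "ty", "tz": the shift along the tool's x, y, z in cm; "ax", "ay", "az": the turn, a rotation vector about the tool's x, y, z in degrees. In form: [{"jaw": .., "tx": .., "ty": .., "tz": .., "ax": .., "ay": .., "az": ..}, ...]. A call has exactly 5 rows; each row shifts and turns the commanded pose from where the row before left it, along the tool's axes as they then stand; what a row does not reach is not made up. A row lasts 1/8 s, in which the tool goes at most 62.5 mm and 10.7 degrees, less where a joint would pass 70% of its speed; a pose out of reach is approached as far as the arm can. A call with a gripper value outside its range is refused whole. The fingers move at their own pace and stop on an object; FORCE is the grip in N (left out, the last holds). Time passes only in rows, so rows that do not move let the fingers close, or fill a call up. It gives the time, the measured TCP pose, the force, the opening and the grip force at its end, in the units of the state.
- read_state(): the state, without advancing time (a new reading comes with each control period).
- camera(name): name is "scene" or "top" or "wrist"; returns a dict with "pixels" (384x512x3 uint8, blue, green, red), "fx", "fy", "cx", "cy" (pixels), "position" and "rotation" of the camera in the world. Camera axes: x right, y down, z forward; pixel columns grow to the right and rows downward; lengths in m; the calibration is good to about 2 mm. A picture is of the moment at which its call begins. There is no depth.
- close_job(): hands the job in; it is judged then, once.
The state is a dict: "t": time; "qpos": joint angles; "qd": joint speeds; "effort": joint torques, N m; "position": TCP position; "tool_rot": TCP orientation; "force": force on the tool from outside, world axes, zero at the start; "wrist_torque": the same for the moment, N m; "gripper_width": opening from 0.0 (shut) to 1.0 (fully open); "gripper_force": force on a finger pad.
Only numpy, scipy, OpenCV 4.12 (cv2) and the standard library are available. Lean on these libraries where they do the work, as an engineer would, in place of code of your own. Each camera call takes 0.05 s, during which the arm holds its last target. There are 200 camera calls.

## Working session

There is one attempt and no reset: what is moved stays moved. The work goes in short steps, Python scripts to look and compute and a shell command to move; the robot and the scene stay as the last step left them, time stands still between calls to the robot, and variables do not carry over. Pictures are saved under pics/ and viewed, at most 14 in all, crops included, and the job is handed in when it is done.

```bash
ls; mkdir -p pics; python3 - <<'E'
from rig import *
import cv2,numpy as np
s=read_state();print(s)
for n in ["scene","top"]:
    c=camera(n);cv2.imwrite(f"pics/{n}0.png",cv2.resize(c["pixels"],(800,600),interpolation=cv2.INTER_CUBIC));print(n,c["fx"],c["fy"],c["cx"],c["cy"],np.round(c["position"],4),np.round(c["rotation"],4).tolist())
E
```

```text
pics
{'t': 0.0, 'qpos': array([70.17552845, 19.13149842,  2.28459076, 84.01154087, -0.76705016,
       76.96265175, -3.35237519]), 'qd': array([ 0.04727197, -0.06072704, -0.04104132,  0.03500381, -0.04725054,
        0.10594749,  0.01942884]), 'effort': array([ 5.82709908e-04, -6.56355929e+01,  1.33528221e+00, -4.03792226e+01,
       -6.00476470e-02,  4.47925273e-02,  1.23345135e-04]), 'position': array([ 0.15865977, -0.62988686,  0.23265806]), 'tool_rot': array([-1.79909798e+02,  6.85217785e-03,  1.41393421e+01]), 'force': array([ 0.21207736, -0.3193748 ,  0.80925834]), 'wrist_torque': array([-0.02306696,  0.03142152,  0.00341529]), 'gripper_force': 0.0, 'gripper_width': 1.0025687060681305}
scene 447.78717330950667 447.78717330950667 245.46878537701141 198.23969773856305 [ 1.3981 -0.1266  1.314 ] [-146.1721, -0.5092, 81.7973]
top 408.13636421138574 408.13636421138574 247.46525699761096 196.81559532381254 [0.3495 0.0144 1.2455] [-168.1434, -0.08, -96.2472]
```

View pics/top0.png

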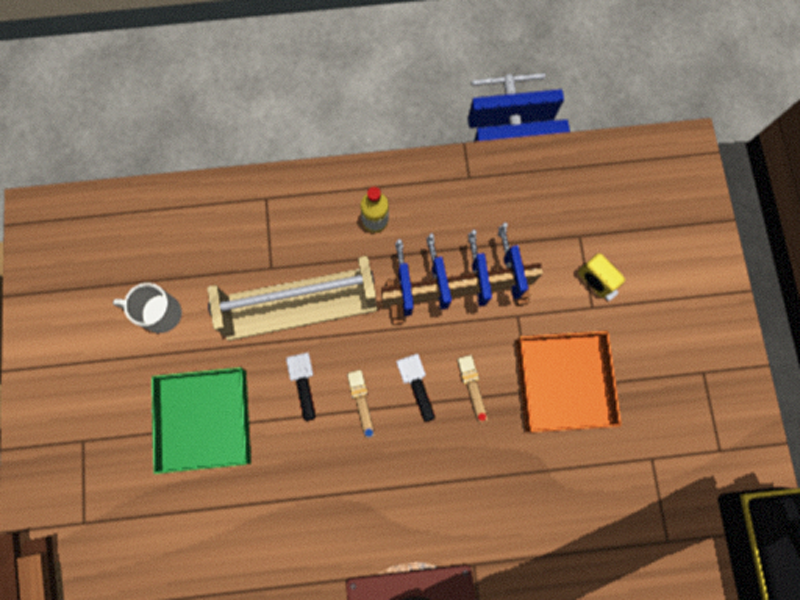

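View pics/scene0.png

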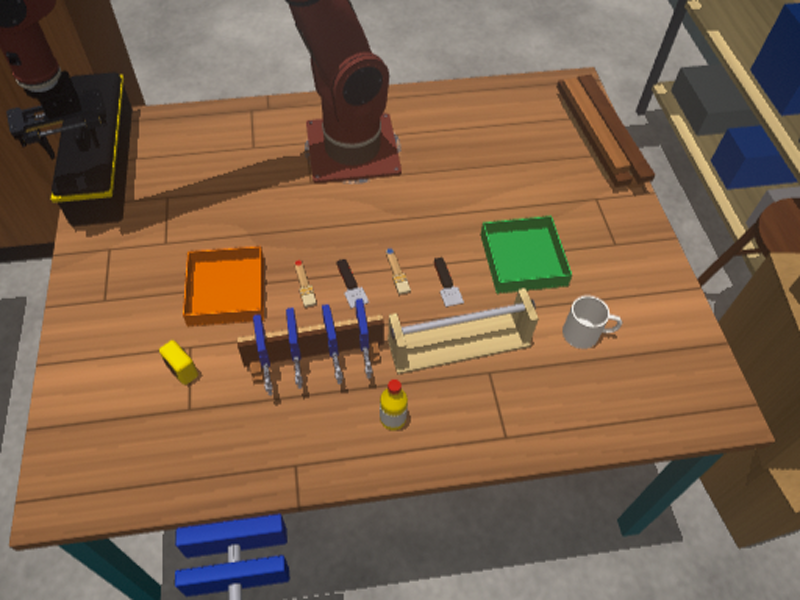

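```bash
cat > h.py <<'E'
from rig import *
import cv2,numpy as np
from scipy.spatial.transform import Rotation as R
def rot(c):
    return R.from_euler('xyz',c["rotation"],degrees=True).as_matrix() if np.shape(c["rotation"])==(3,) else np.array(c["rotation"])
def w2p(c,P):
    q=(np.atleast_2d(P)-c["position"])@rot(c); return q[:,:2]/q[:,2:]*[c["fx"],c["fy"]]+[c["cx"],c["cy"]]
def p2w(c,px,z):
    px=np.atleast_2d(px).astype(float); d=np.c_[(px-[c["cx"],c["cy"]])/[c["fx"],c["fy"]],np.ones(len(px))]@rot(c).T
    return c["position"]+d*((z-c["position"][2])/d[:,2])[:,None]
def go(x,y,z,yaw=None,):
    "needed turn az, then shift tx,ty,tz (cm) in the turned frame"
    s=read_state(); T=R.from_euler('xyz',s["tool_rot"],degrees=True); yw=s["tool_rot"][2]
    yaw=yw if yaw is None else yaw
    G=R.from_euler('xyz',[180,0,yaw],degrees=True)
    v=(T.inv()*G).as_rotvec(degrees=True)
    d=G.inv().apply(np.array([x,y,z])-s["position"])*100
    print("t",round(s["t"],2),"at",np.round(s["position"],4),np.round(s["tool_rot"],1),"q7",round(s["qpos"][6],1),"turn",np.round(v,1),"shift",np.round(d,2))
def save(c,name,f=1.5625): cv2.imwrite("pics/"+name,cv2.resize(c["pixels"],None,fx=f,fy=f,interpolation=cv2.INTER_CUBIC))
E
python3 - <<'E'
from h import *
c=camera("top"); k=1.5625
def P(n,pts,z): print(n,np.round(p2w(c,np.array(pts)/k,z)[:,:2],3).tolist())
P("rail",[(229,304),(362,280)],.1)
P("clamps",[(402,266),(408,313),(434,258),(447,306),(477,254),(487,303),(509,248),(523,297)],.131)
P("board",[(383,296),(541,271)],.105)
P("green",[(151,377),(245,368),(250,464),(155,473)],.045)
P("orange",[(518,337),(608,332),(620,425),(529,433)],.045)
P("scr/brush blade,tail",[(299,355),(309,419),(356,373),(370,435),(409,357),(430,419),(467,357),(484,418)],.008)
P("bottle mug tape",[(374,192),(150,300),(604,270)],.1)
go(0.45,-0.15,0.40,0)
E
```

```text
rail [[0.626, 0.274], [0.645, 0.026]]
clamps [[0.655, -0.049], [0.568, -0.049], [0.664, -0.108], [0.573, -0.12], [0.663, -0.187], [0.571, -0.192], [0.668, -0.246], [0.575, -0.258]]
board [[0.61, -0.009], [0.625, -0.305]]
green [[0.515, 0.44], [0.513, 0.264], [0.336, 0.266], [0.339, 0.439]]
orange [[0.516, -0.257], [0.507, -0.43], [0.332, -0.42], [0.336, -0.25]]
scr/brush blade,tail [[0.532, 0.165], [0.407, 0.156], [0.485, 0.058], [0.365, 0.043], [0.505, -0.048], [0.382, -0.074], [0.493, -0.161], [0.373, -0.177]]
bottle mug tape [[0.815, -0.014], [0.65, 0.418], [0.615, -0.423]]
t 0.15 at [ 0.1587 -0.63    0.2329] [-179.9    0.    14.1] q7 -3.4 turn [-0.1  0.  14.1] shift [ 29.13 -48.   -16.71]
```

```bash

python3 -m crank '[{"az":10.6},{"tx":4.2,"ty":-4.0,"tz":-1.1},{"tx":4.2,"ty":-4.0,"tz":-1.1},{"tx":4.2,"ty":-4.0,"tz":-1.1},{"tx":4.2,"ty":-4.0,"tz":-1.1}]'
python3 -m crank '[{"tx":4.2,"ty":-4.0,"tz":-1.1},{"tx":4.2,"ty":-4.0,"tz":-1.1},{"tx":4.2,"ty":-4.0,"tz":-1.1},{"tx":4.2,"ty":-4.0,"tz":-1.1},{"tx":4.2,"ty":-4.0,"tz":-1.1}]'
python3 -m crank '[{"tx":2.2,"ty":-4.0,"tz":-1.1},{"tx":2.2,"ty":-4.0,"tz":-1.1},{"jaw":0.5},{},{}]'
python3 - <<'E'
from h import *
c=camera("wrist");save(c,"w1.png");print(c["position"],c["rotation"],c["fx"],c["cx"],c["cy"])
go(0.615,-0.05,0.20,3)
E
```

```text
[ 0.22147502 -0.61525811  0.38363554] [ 1.66027522e+02  1.13210781e-01 -7.58566093e+01] 280.8894232081891 257.20434516510716 195.23911850312234
t 0.2 at [ 0.1587 -0.63    0.233 ] [-179.9    0.    14.1] q7 -3.4 turn [-0.1  0.  11.1] shift [ 48.6  -55.54   3.3 ]schema error: expected keys jaw, tx, ty, tz, ax, ay, az
schema error: expected keys jaw, tx, ty, tz, ax, ay, az
schema error: expected keys jaw, tx, ty, tz, ax, ay, az
```

View pics/w1.png

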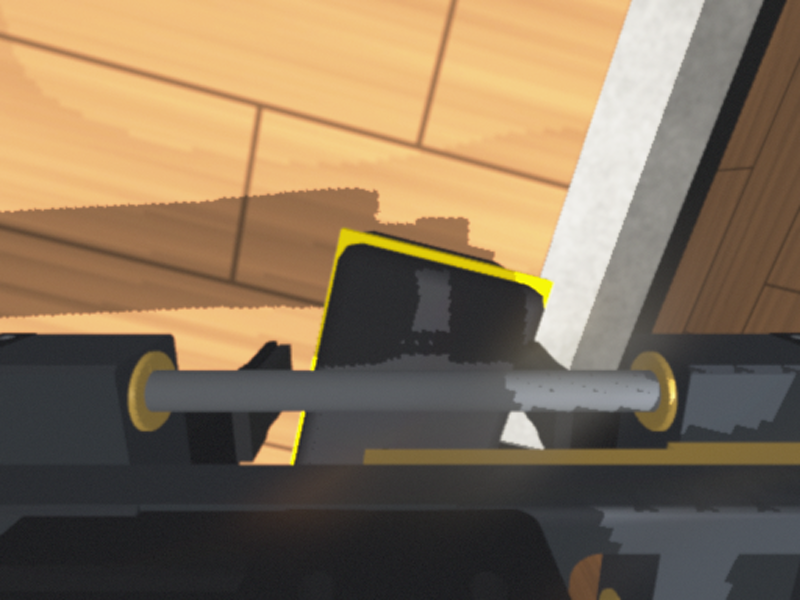

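The picture shows the fingers over the black toolbox; the wrist camera looks ahead of the tool. No motion happened because rows need all the keys.

```bash

python3 -m crank '[{"jaw":0.5,"tx":0,"ty":0,"tz":0,"ax":0,"ay":0,"az":10.6},{"jaw":0.5,"tx":3.6,"ty":-4.0,"tz":-1.1,"ax":0,"ay":0,"az":0},{"jaw":0.5,"tx":3.6,"ty":-4.0,"tz":-1.1,"ax":0,"ay":0,"az":0},{"jaw":0.5,"tx":3.6,"ty":-4.0,"tz":-1.1,"ax":0,"ay":0,"az":0},{"jaw":0.5,"tx":3.6,"ty":-4.0,"tz":-1.1,"ax":0,"ay":0,"az":0}]'
python3 -m crank '[{"jaw":0.5,"tx":3.6,"ty":-4.0,"tz":-1.1,"ax":0,"ay":0,"az":0},{"jaw":0.5,"tx":3.6,"ty":-4.0,"tz":-1.1,"ax":0,"ay":0,"az":0},{"jaw":0.5,"tx":3.6,"ty":-4.0,"tz":-1.1,"ax":0,"ay":0,"az":0},{"jaw":0.5,"tx":3.6,"ty":-4.0,"tz":-1.1,"ax":0,"ay":0,"az":0},{"jaw":0.5,"tx":2.5,"ty":-4.0,"tz":-1,"ax":0,"ay":0,"az":0}]'
python3 -m crank '[{"jaw":0.5,"tx":0,"ty":-5,"tz":0,"ax":0,"ay":0,"az":0},{"jaw":0.5,"tx":0,"ty":-4,"tz":0,"ax":0,"ay":0,"az":0},{"jaw":0.5,"tx":0,"ty":0,"tz":0,"ax":0,"ay":0,"az":0},{"jaw":0.5,"tx":0,"ty":0,"tz":0,"ax":0,"ay":0,"az":0},{"jaw":0.5,"tx":0,"ty":0,"tz":0,"ax":0,"ay":0,"az":0}]'
python3 - <<'E'
from h import *
c=camera("wrist");save(c,"w2.png");import pickle;pickle.dump(c,open("w2.pkl","wb"));print(c["position"])
go(0.615,-0.05,0.20,3)
E
```

```text
t: 0.82
position: [0.2935, -0.4601, 0.2779]
tool_rot: [180.0, -0.0, 3.5]
force: [-0.0, -1.3, -0.5]
gripper_width: 0.537
gripper_force: 0.0
t: 1.45
position: [0.4501, -0.2498, 0.3318]
tool_rot: [-180.0, -0.0, 3.6]
force: [0.1, -0.8, -0.2]
gripper_width: 0.5
gripper_force: 0.0
t: 2.08
position: [0.4432, -0.1631, 0.3313]
tool_rot: [-180.0, 0.0, 3.4]
force: [-0.2, -1.6, -0.4]
gripper_width: 0.499
gripper_force: 0.0
[ 0.50785777 -0.160277    0.48209037]
t 2.12 at [ 0.4432 -0.1629  0.3313] [-180.     0.     3.4] q7 -70.6 turn [-0.   0.   0.4] shift [ 17.74 -10.38  13.13]
```

View pics/w2.png

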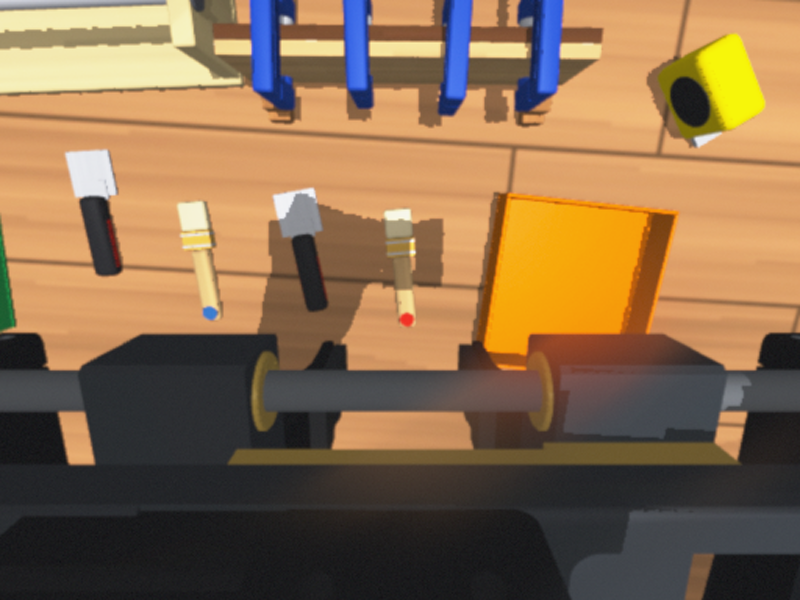

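Clamps are at the top edge of the picture (spines at columns 265, 358, 457, 545); I need to go ~9 cm further forward to see them whole.

```bash

python3 -m crank '[{"jaw":0.5,"tx":4.5,"ty":-2,"tz":0,"ax":0,"ay":0,"az":0},{"jaw":0.5,"tx":4.5,"ty":-2,"tz":0,"ax":0,"ay":0,"az":0},{"jaw":0.5,"tx":0,"ty":-3,"tz":0,"ax":0,"ay":0,"az":0},{"jaw":0.5,"tx":0,"ty":0,"tz":0,"ax":0,"ay":0,"az":0},{"jaw":0.5,"tx":0,"ty":0,"tz":0,"ax":0,"ay":0,"az":0}]'
python3 - <<'E'
from h import *
c=camera("wrist");save(c,"w3.png");import pickle;pickle.dump(c,open("w3.pkl","wb"));print(c["position"])
E
```

```text
t: 2.75
position: [0.5288, -0.0878, 0.3314]
tool_rot: [180.0, 0.0, 3.5]
force: [-0.2, -0.1, 0.4]
gripper_width: 0.502
gripper_force: 0.0
[ 0.59344895 -0.0848023   0.48215575]
```

View pics/w3.png

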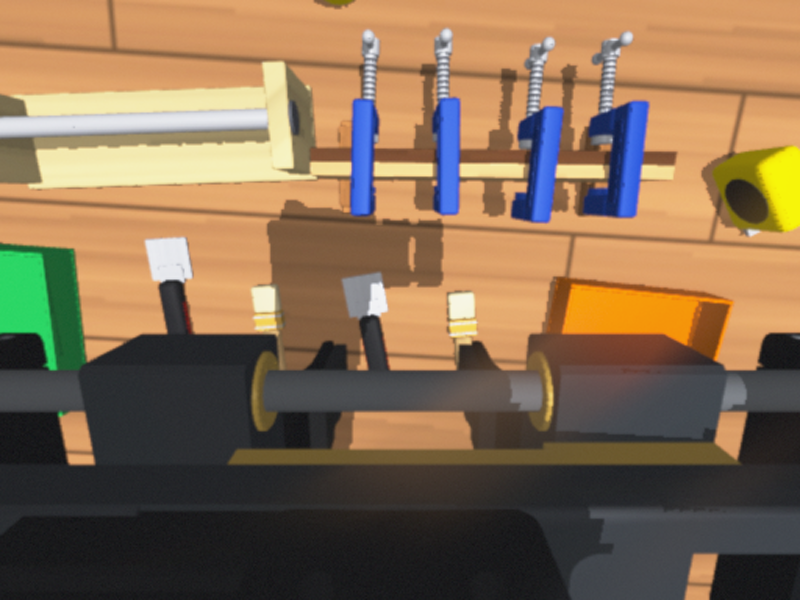

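```bash
python3 - <<'E'
from h import *
import pickle
c=pickle.load(open("w3.pkl","rb")); k=1.5625
for n,q in dict(A=[(353,99),(375,99),(371,215),(351,215)],B=[(438,97),(460,97),(458,214),(436,214)],C=[(540,106),(563,106),(550,221),(527,221)],D=[(624,101),(648,101),(636,216),(613,217)]).items():
    w=p2w(c,np.array(q)/k,.131)[:,:2]; f=(w[0]+w[1])/2; b=(w[2]+w[3])/2; d=f-b
    print(n,np.round(w.mean(0),4),"len",np.linalg.norm(d).round(4),"yaw",np.degrees(np.arctan2(d[1],d[0])).round(1))
print("board",p2w(c,np.array([(313,154),(674,159)])/k,.105)[:,:2])
print("tube axis", p2w(c,np.array([(0,126),(268,120)])/k,.1)[:,:2])
go(0.610,-0.05,0.20,3)
E
```

```text
A [ 0.6189 -0.0531] len 0.0841 yaw 0.7
B [ 0.6238 -0.118 ] len 0.0845 yaw 3.9
C [ 0.6226 -0.1923] len 0.0839 yaw 1.2
D [ 0.6299 -0.2567] len 0.0838 yaw 4.7
board [[ 0.62199592 -0.01034028]
 [ 0.63591958 -0.30504018]]
tube axis [[0.62866654 0.24545567]
 [0.64640699 0.02742701]]
t 2.8 at [ 0.5287 -0.088   0.3315] [180.    0.    3.4] q7 -83.9 turn [0.  0.  0.4] shift [ 8.31 -3.37 13.15]
```

```bash

python3 -m crank '[{"jaw":0.5,"tx":0,"ty":0,"tz":0,"ax":0,"ay":0,"az":2.7},{"jaw":0.5,"tx":4.5,"ty":-1.7,"tz":0,"ax":0,"ay":0,"az":0},{"jaw":0.5,"tx":4.5,"ty":-1.7,"tz":3,"ax":0,"ay":0,"az":0},{"jaw":0.5,"tx":0,"ty":0,"tz":6,"ax":0,"ay":0,"az":0},{"jaw":0.5,"tx":0,"ty":0,"tz":6,"ax":0,"ay":0,"az":0}]'
python3 -m crank '[{"jaw":0.5,"tx":0,"ty":0,"tz":3,"ax":0,"ay":0,"az":0},{"jaw":0.5,"tx":0,"ty":0,"tz":0,"ax":0,"ay":0,"az":0},{"jaw":0.5,"tx":0,"ty":0,"tz":0,"ax":0,"ay":0,"az":0},{"jaw":0.5,"tx":0,"ty":0,"tz":0,"ax":0,"ay":0,"az":0},{"jaw":0.5,"tx":0,"ty":0,"tz":0,"ax":0,"ay":0,"az":0}]'
python3 - <<'E'
from h import *
c=camera("wrist");save(c,"w4.png")
go(0.619,-0.053,0.122,.7)
E
```

```text
t: 3.42
position: [0.6187, -0.0524, 0.1797]
tool_rot: [180.0, -0.0, 0.7]
force: [1.1, -1.3, -0.7]
gripper_width: 0.503
gripper_force: 0.0
t: 4.05
position: [0.6191, -0.0512, 0.1529]
tool_rot: [180.0, -0.1, 0.8]
force: [-0.7, 0.1, 0.4]
gripper_width: 0.498
gripper_force: 0.0
t 4.1 at [ 0.6189 -0.0511  0.1526] [ 1.8e+02 -1.0e-01  8.0e-01] q7 -96.6 turn [ 0.  -0.1  0.1] shift [0.01 0.19 3.06]
```

View pics/w4.png

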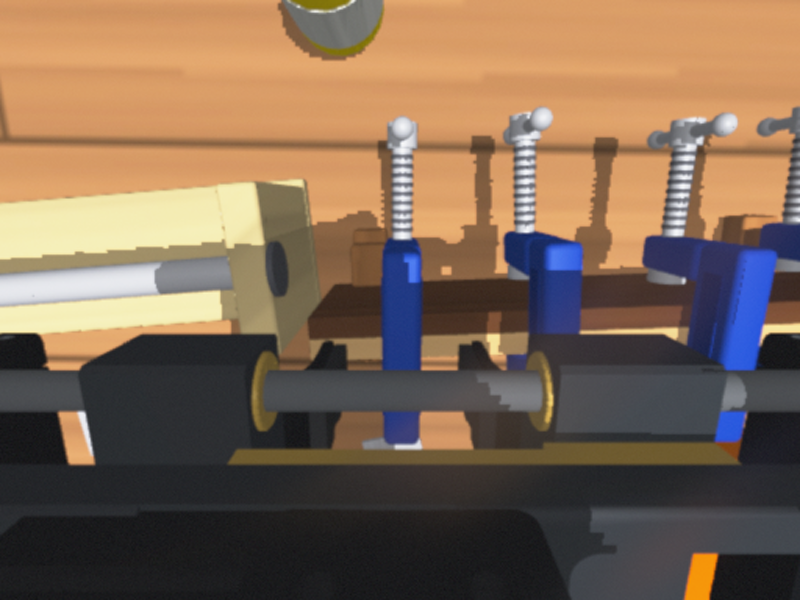

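The wrist picture shows clamp A's spine (column 402) centred between the fingertips (345, 462). Descend, grip, lift.

```bash

python3 -m crank '[{"jaw":0.5,"tx":0,"ty":0.1,"tz":2,"ax":0,"ay":0,"az":0},{"jaw":0.5,"tx":0,"ty":0,"tz":1,"ax":0,"ay":0,"az":0},{"jaw":0,"tx":0,"ty":0,"tz":0,"ax":0,"ay":0,"az":0},{"jaw":0,"tx":0,"ty":0,"tz":0,"ax":0,"ay":0,"az":0},{"jaw":0,"tx":0,"ty":0,"tz":0,"ax":0,"ay":0,"az":0}]' 45
python3 -m crank '[{"jaw":0,"tx":0,"ty":0,"tz":0,"ax":0,"ay":0,"az":0},{"jaw":0,"tx":0,"ty":0,"tz":-2,"ax":0,"ay":0,"az":0},{"jaw":0,"tx":0,"ty":0,"tz":-3,"ax":0,"ay":0,"az":0},{"jaw":0,"tx":0,"ty":0,"tz":-4,"ax":0,"ay":0,"az":0},{"jaw":0,"tx":0,"ty":0,"tz":0,"ax":0,"ay":0,"az":0}]'
python3 -c "
from h import *
go(.6297,.2298,.21,4.5)"
```

```text
t: 4.72
position: [0.6187, -0.052, 0.122]
tool_rot: [-180.0, -0.0, 0.8]
force: [0.1, 0.0, 0.5]
gripper_width: 0.245
gripper_force: 0.0
t: 5.35
position: [0.6203, -0.0519, 0.2164]
tool_rot: [180.0, -0.4, 0.8]
force: [0.2, -0.9, -3.5]
gripper_width: 0.182
gripper_force: 45.0
t 5.35 at [ 0.6203 -0.0519  0.2164] [180.   -0.4   0.8] q7 -95.4 turn [ 0.1 -0.4 -3.7] shift [  3.15 -28.01   0.64]
```

```bash

python3 -m crank '[{"jaw":0,"tx":0,"ty":0,"tz":0,"ax":0,"ay":0,"az":-3.7},{"jaw":0,"tx":0.6,"ty":-5,"tz":0,"ax":0,"ay":0,"az":0},{"jaw":0,"tx":0.6,"ty":-5,"tz":0,"ax":0,"ay":0,"az":0},{"jaw":0,"tx":0.6,"ty":-5,"tz":0,"ax":0,"ay":0,"az":0},{"jaw":0,"tx":0.6,"ty":-5,"tz":0,"ax":0,"ay":0,"az":0}]'
python3 -m crank '[{"jaw":0,"tx":0.6,"ty":-5,"tz":0,"ax":0,"ay":0,"az":0},{"jaw":0,"tx":0.1,"ty":-3,"tz":0,"ax":0,"ay":0,"az":0},{"jaw":0,"tx":0,"ty":0,"tz":0,"ax":0,"ay":0,"az":0},{"jaw":0,"tx":0,"ty":0,"tz":0,"ax":0,"ay":0,"az":0},{"jaw":0,"tx":0,"ty":0,"tz":0,"ax":0,"ay":0,"az":0}]'
python3 - <<'E'
from h import *
c=camera("wrist");save(c,"w5.png");import pickle;pickle.dump(c,open("w5.pkl","wb"))
go(.6297,.2298,.125,4.5)
c=camera("top");pickle.dump(c,open("t5.pkl","wb"))
E
```

```text
t: 5.98
position: [0.626, 0.1504, 0.2112]
tool_rot: [180.0, 0.0, 4.5]
force: [0.7, -0.7, -3.8]
gripper_width: 0.18
gripper_force: 45.0
t: 6.6
position: [0.6276, 0.2277, 0.2114]
tool_rot: [179.9, 0.0, 4.4]
force: [0.7, -0.8, -2.7]
gripper_width: 0.178
gripper_force: 45.0
t 6.65 at [0.6275 0.2279 0.2115] [180.    0.    4.4] q7 -119.3 turn [ 0.   0.  -0.1] shift [ 0.23 -0.17  8.65]
```

View pics/w5.png

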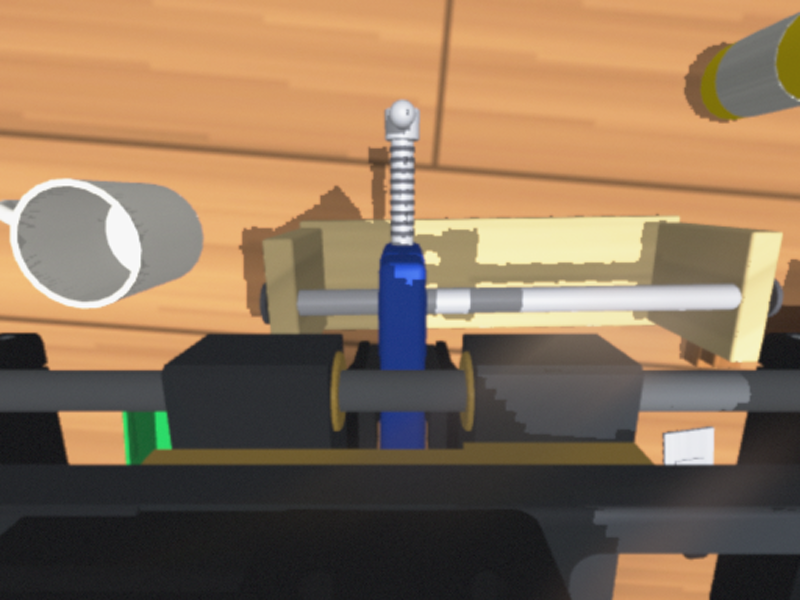

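Clamp A held above the rack; tube runs from (299,302) to (740,296).

```bash
python3 - <<'E'
from h import *
import pickle
c=pickle.load(open("w5.pkl","rb")); k=1.5625
w=p2w(c,np.array([(299,302),(740,296)])/k,.1)[:,:2]; print(w,w.mean(0),np.linalg.norm(w[0]-w[1]),np.degrees(np.arctan2(w[1,0]-w[0,0],w[0,1]-w[1,1])))
E
```

```text
[[0.62406454 0.28987728]
 [0.64865181 0.02064443]] [0.63635818 0.15526085] 0.27035321233918586 5.2179735858568765
```

```bash

python3 -m crank '[{"jaw":0,"tx":0.25,"ty":-0.6,"tz":0,"ax":0,"ay":0,"az":0},{"jaw":0,"tx":0,"ty":0,"tz":3,"ax":0,"ay":0,"az":0},{"jaw":0,"tx":0,"ty":0,"tz":3,"ax":0,"ay":0,"az":0},{"jaw":0,"tx":0,"ty":0,"tz":2,"ax":0,"ay":0,"az":0},{"jaw":0,"tx":0,"ty":0,"tz":0.4,"ax":0,"ay":0,"az":0}]'
python3 -m crank '[{"jaw":0,"tx":0,"ty":0,"tz":0.15,"ax":0,"ay":0,"az":0},{"jaw":0,"tx":0,"ty":0,"tz":0,"ax":0,"ay":0,"az":0},{"jaw":0,"tx":0,"ty":0,"tz":0,"ax":0,"ay":0,"az":0},{"jaw":0,"tx":0,"ty":0,"tz":0,"ax":0,"ay":0,"az":0},{"jaw":0,"tx":0,"ty":0,"tz":0,"ax":0,"ay":0,"az":0}]'
python3 -c "
from h import *
go(.6297,.235,.125,4.8)"
```

```text
t: 7.32
position: [0.6286, 0.2355, 0.1262]
tool_rot: [180.0, 0.1, 4.5]
force: [-0.2, -0.1, -2.6]
gripper_width: 0.181
gripper_force: 45.0
t: 7.95
position: [0.6293, 0.2357, 0.1263]
tool_rot: [-180.0, -0.0, 4.5]
force: [0.1, -1.1, -2.3]
gripper_width: 0.176
gripper_force: 45.0
t 7.95 at [0.6293 0.2357 0.1263] [-180.    -0.     4.5] q7 -121.5 turn [-0.  -0.  -0.3] shift [0.04 0.07 0.13]
```

```bash

python3 -m crank '[{"jaw":0,"tx":0,"ty":0,"tz":0.15,"ax":0,"ay":0,"az":0},{"jaw":0,"tx":0,"ty":0,"tz":0,"ax":0,"ay":0,"az":0},{"jaw":0.36,"tx":0,"ty":0,"tz":0,"ax":0,"ay":0,"az":0},{"jaw":0.36,"tx":0,"ty":0,"tz":0,"ax":0,"ay":0,"az":0},{"jaw":0.36,"tx":0,"ty":0,"tz":0,"ax":0,"ay":0,"az":0}]'
python3 -m crank '[{"jaw":0.36,"tx":0,"ty":0,"tz":-2,"ax":0,"ay":0,"az":0},{"jaw":0.36,"tx":0,"ty":0,"tz":-4,"ax":0,"ay":0,"az":0},{"jaw":0.5,"tx":0,"ty":0,"tz":-3,"ax":0,"ay":0,"az":0},{"jaw":0.5,"tx":0,"ty":0,"tz":0,"ax":0,"ay":0,"az":0},{"jaw":0.5,"tx":0,"ty":0,"tz":0,"ax":0,"ay":0,"az":0}]'
python3 - <<'E'
from h import *
go(.6238,-.118,.152,3.9)
c=camera("wrist");save(c,"w6.png")
E
```

```text
t: 8.57
position: [0.6293, 0.2357, 0.1246]
tool_rot: [-180.0, -0.0, 4.5]
force: [-0.6, -0.4, 0.6]
gripper_width: 0.345
gripper_force: 0.0
t: 9.2
position: [0.6291, 0.2356, 0.2149]
tool_rot: [180.0, -0.0, 4.5]
force: [-0.2, 0.3, 0.0]
gripper_width: 0.49
gripper_force: 0.0
t 9.2 at [0.6291 0.2356 0.2149] [180.   -0.    4.5] q7 -119.8 turn [ 0.  -0.   0.6] shift [-2.94 35.24  6.29]
```

View pics/w6.png

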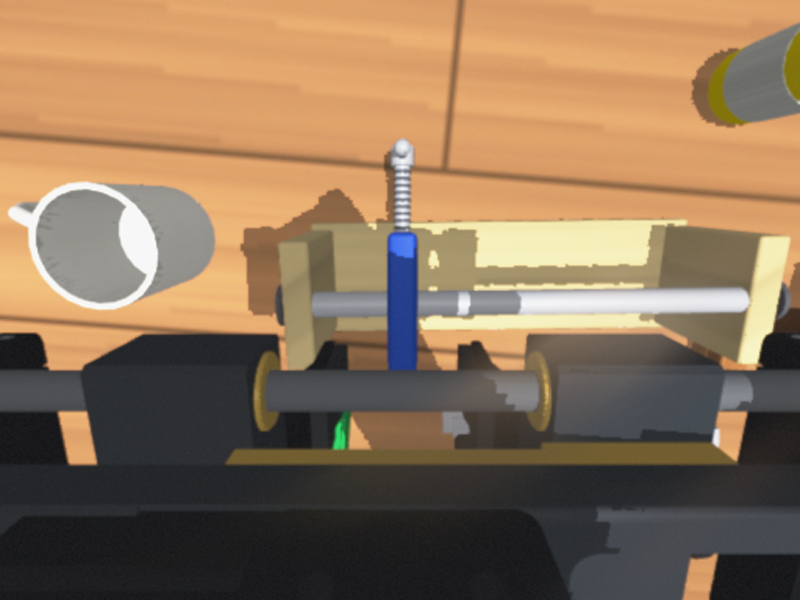

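Clamp A hangs on the rail (spine column 402, tube row 300). Next, clamp B.

```bash

python3 -m crank '[{"jaw":0.5,"tx":-0.4,"ty":5,"tz":0,"ax":0,"ay":0,"az":0.6},{"jaw":0.5,"tx":-0.4,"ty":5,"tz":0,"ax":0,"ay":0,"az":0},{"jaw":0.5,"tx":-0.4,"ty":5,"tz":0,"ax":0,"ay":0,"az":0},{"jaw":0.5,"tx":-0.4,"ty":5,"tz":0,"ax":0,"ay":0,"az":0},{"jaw":0.5,"tx":-0.4,"ty":5,"tz":0,"ax":0,"ay":0,"az":0}]'
python3 -m crank '[{"jaw":0.5,"tx":-0.4,"ty":5,"tz":0,"ax":0,"ay":0,"az":0},{"jaw":0.5,"tx":-0.5,"ty":5.2,"tz":0,"ax":0,"ay":0,"az":0},{"jaw":0.5,"tx":0,"ty":0,"tz":4,"ax":0,"ay":0,"az":0},{"jaw":0.5,"tx":0,"ty":0,"tz":2.2,"ax":0,"ay":0,"az":0},{"jaw":0.5,"tx":0,"ty":0,"tz":0,"ax":0,"ay":0,"az":0}]'
python3 - <<'E'
from h import *
go(.6238,-.118,.122,3.9)
c=camera("wrist"); im=c["pixels"].astype(int)
m=(im[...,0]>120)&(im[...,0]-im[...,2]>90)&(im[...,0]-im[...,1]>60)
for r in (165,200,225): x=np.where(m[r,150:360])[0]+150; print(r, x.min() if len(x) else None, x.max() if len(x) else None,len(x))
save(c,"w7.png")
E
```

```text
t: 9.88
position: [0.6262, -0.0169, 0.2136]
tool_rot: [-180.0, 0.1, 3.9]
force: [1.0, -0.5, -0.0]
gripper_width: 0.497
gripper_force: 0.0
t: 10.5
position: [0.6232, -0.1174, 0.1499]
tool_rot: [-179.9, 0.3, 3.9]
force: [0.5, 0.0, 0.1]
gripper_width: 0.5
gripper_force: 0.0
t 10.5 at [ 0.6232 -0.1174  0.1499] [-179.9    0.3    3.9] q7 -87.6 turn [-0.1  0.3  0. ] shift [0.05 0.06 2.79]
165 246 359 27
200 246 270 25
225 247 269 23
```

```bash

python3 -m crank '[{"jaw":0.5,"tx":0,"ty":0,"tz":2,"ax":0,"ay":0,"az":0},{"jaw":0.5,"tx":0,"ty":0,"tz":0.8,"ax":0,"ay":0,"az":0},{"jaw":0,"tx":0,"ty":0,"tz":0,"ax":0,"ay":0,"az":0},{"jaw":0,"tx":0,"ty":0,"tz":0,"ax":0,"ay":0,"az":0},{"jaw":0,"tx":0,"ty":0,"tz":0,"ax":0,"ay":0,"az":0}]' 45
python3 -m crank '[{"jaw":0,"tx":0,"ty":0,"tz":0,"ax":0,"ay":0,"az":0},{"jaw":0,"tx":0,"ty":0,"tz":-2,"ax":0,"ay":0,"az":0},{"jaw":0,"tx":0,"ty":0,"tz":-3,"ax":0,"ay":0,"az":0},{"jaw":0,"tx":0,"ty":0,"tz":-4,"ax":0,"ay":0,"az":0},{"jaw":0,"tx":0,"ty":0,"tz":0,"ax":0,"ay":0,"az":-0.9}]'
python3 -m crank '[{"jaw":0,"tx":0.6,"ty":-5,"tz":0,"ax":0,"ay":0,"az":0},{"jaw":0,"tx":0.6,"ty":-5,"tz":0,"ax":0,"ay":0,"az":0},{"jaw":0,"tx":0.6,"ty":-5,"tz":0,"ax":0,"ay":0,"az":0},{"jaw":0,"tx":0.6,"ty":-5,"tz":0,"ax":0,"ay":0,"az":0},{"jaw":0,"tx":0.6,"ty":-5,"tz":0,"ax":0,"ay":0,"az":0}]'
python3 -m crank '[{"jaw":0,"tx":0.6,"ty":-4.8,"tz":0,"ax":0,"ay":0,"az":0},{"jaw":0,"tx":0,"ty":0,"tz":0,"ax":0,"ay":0,"az":0},{"jaw":0,"tx":0,"ty":0,"tz":0,"ax":0,"ay":0,"az":0},{"jaw":0,"tx":0,"ty":0,"tz":0,"ax":0,"ay":0,"az":0},{"jaw":0,"tx":0,"ty":0,"tz":0,"ax":0,"ay":0,"az":0}]'
python3 -c "
from h import *
go(.6341,.1822,.125,4.8)"
```

```text
t: 11.18
position: [0.6253, -0.1175, 0.1252]
tool_rot: [180.0, -0.0, 3.9]
force: [-0.6, 1.2, 0.2]
gripper_width: 0.242
gripper_force: 0.0
t: 11.8
position: [0.6269, -0.1174, 0.2194]
tool_rot: [179.9, -0.4, 4.9]
force: [0.2, -0.6, -2.8]
gripper_width: 0.184
gripper_force: 45.0
t: 12.42
position: [0.6332, 0.1355, 0.2142]
tool_rot: [180.0, 0.1, 4.8]
force: [0.9, 1.0, -2.3]
gripper_width: 0.18
gripper_force: 45.0
t: 13.05
position: [0.6359, 0.1811, 0.2146]
tool_rot: [180.0, 0.0, 4.7]
force: [0.1, -0.4, -2.8]
gripper_width: 0.178
gripper_force: 45.0
t 13.05 at [0.6359 0.1811 0.2146] [180.    0.    4.7] q7 -114.7 turn [ 0.   0.  -0.1] shift [-0.17 -0.13  8.96]
```

```bash

python3 -m crank '[{"jaw":0,"tx":-0.05,"ty":-0.1,"tz":1,"ax":0,"ay":0,"az":0},{"jaw":0,"tx":0,"ty":0,"tz":3,"ax":0,"ay":0,"az":0},{"jaw":0,"tx":0,"ty":0,"tz":3,"ax":0,"ay":0,"az":0},{"jaw":0,"tx":0,"ty":0,"tz":1.3,"ax":0,"ay":0,"az":0},{"jaw":0,"tx":0,"ty":0,"tz":0.2,"ax":0,"ay":0,"az":0}]'
python3 -m crank '[{"jaw":0,"tx":0,"ty":0,"tz":0.15,"ax":0,"ay":0,"az":0},{"jaw":0,"tx":0,"ty":0,"tz":0.1,"ax":0,"ay":0,"az":0},{"jaw":0,"tx":0,"ty":0,"tz":0,"ax":0,"ay":0,"az":0},{"jaw":0,"tx":0,"ty":0,"tz":0,"ax":0,"ay":0,"az":0},{"jaw":0,"tx":0,"ty":0,"tz":0,"ax":0,"ay":0,"az":0}]'
```

```text
t: 13.68
position: [0.6349, 0.1833, 0.129]
tool_rot: [180.0, 0.1, 4.8]
force: [-0.6, -0.8, -2.5]
gripper_width: 0.181
gripper_force: 45.0
t: 14.3
position: [0.6356, 0.1837, 0.1279]
tool_rot: [-180.0, -0.1, 4.8]
force: [0.0, -0.5, 3.9]
gripper_width: 0.183
gripper_force: 45.0
```

```bash

python3 -m crank '[{"jaw":0.36,"tx":0,"ty":0,"tz":0,"ax":0,"ay":0,"az":0},{"jaw":0.36,"tx":0,"ty":0,"tz":0,"ax":0,"ay":0,"az":0},{"jaw":0.36,"tx":0,"ty":0,"tz":0,"ax":0,"ay":0,"az":0},{"jaw":0.36,"tx":0,"ty":0,"tz":-2,"ax":0,"ay":0,"az":0},{"jaw":0.36,"tx":0,"ty":0,"tz":-4,"ax":0,"ay":0,"az":0}]'
python3 -m crank '[{"jaw":0.5,"tx":0,"ty":0,"tz":-3,"ax":0,"ay":0,"az":3.6},{"jaw":0.5,"tx":-0.3,"ty":5,"tz":0,"ax":0,"ay":0,"az":0},{"jaw":0.5,"tx":-0.3,"ty":5,"tz":0,"ax":0,"ay":0,"az":0},{"jaw":0.5,"tx":-0.3,"ty":5,"tz":0,"ax":0,"ay":0,"az":0},{"jaw":0.5,"tx":-0.3,"ty":5,"tz":0,"ax":0,"ay":0,"az":0}]'
python3 -m crank '[{"jaw":0.5,"tx":-0.3,"ty":5,"tz":0,"ax":0,"ay":0,"az":0},{"jaw":0.5,"tx":-0.3,"ty":6,"tz":0,"ax":0,"ay":0,"az":0},{"jaw":0.5,"tx":-0.3,"ty":6,"tz":2,"ax":0,"ay":0,"az":0},{"jaw":0.5,"tx":0,"ty":0.5,"tz":4,"ax":0,"ay":0,"az":0},{"jaw":0.5,"tx":0,"ty":0,"tz":0.5,"ax":0,"ay":0,"az":0}]'
python3 - <<'E'
from h import *
go(.6226,-.1923,.122,1.2)
c=camera("wrist"); im=c["pixels"].astype(int)
m=(im[...,0]>120)&(im[...,0]-im[...,2]>90)&(im[...,0]-im[...,1]>60)
for r in (165,200,225): x=np.where(m[r,215:300])[0]+215; print(r, x.min() if len(x) else None, x.max() if len(x) else None,len(x))
E
```

```text
t: 14.92
position: [0.6343, 0.1831, 0.1874]
tool_rot: [180.0, 0.1, 4.8]
force: [0.7, -0.2, 0.8]
gripper_width: 0.358
gripper_force: 0.0
t: 15.55
position: [0.6275, -0.0182, 0.2189]
tool_rot: [180.0, -0.1, 1.2]
force: [0.6, 0.7, -0.2]
gripper_width: 0.502
gripper_force: 0.0
t: 16.18
position: [0.6207, -0.1917, 0.1508]
tool_rot: [-179.9, 0.2, 1.2]
force: [0.3, 0.8, 0.5]
gripper_width: 0.5
gripper_force: 0.0
t 16.18 at [ 0.6207 -0.1917  0.1508] [-179.9    0.2    1.2] q7 -83.4 turn [-0.1  0.2 -0. ] shift [0.18 0.07 2.88]
165 249 271 23
200 248 271 24
225 249 270 22
```

```bash

python3 -m crank '[{"jaw":0.5,"tx":0,"ty":0.1,"tz":2,"ax":0,"ay":0,"az":0},{"jaw":0.5,"tx":0,"ty":0,"tz":0.9,"ax":0,"ay":0,"az":0},{"jaw":0,"tx":0,"ty":0,"tz":0,"ax":0,"ay":0,"az":0},{"jaw":0,"tx":0,"ty":0,"tz":0,"ax":0,"ay":0,"az":0},{"jaw":0,"tx":0,"ty":0,"tz":0,"ax":0,"ay":0,"az":0}]' 45
python3 -m crank '[{"jaw":0,"tx":0,"ty":0,"tz":0,"ax":0,"ay":0,"az":0},{"jaw":0,"tx":0,"ty":0,"tz":-2,"ax":0,"ay":0,"az":0},{"jaw":0,"tx":0,"ty":0,"tz":-3,"ax":0,"ay":0,"az":0},{"jaw":0,"tx":0,"ty":0,"tz":-4,"ax":0,"ay":0,"az":0},{"jaw":0,"tx":0,"ty":0,"tz":0,"ax":0,"ay":0,"az":-3.6}]'
python3 -m crank '[{"jaw":0,"tx":0.6,"ty":-5,"tz":0,"ax":0,"ay":0,"az":0},{"jaw":0,"tx":0.6,"ty":-5,"tz":0,"ax":0,"ay":0,"az":0},{"jaw":0,"tx":0.6,"ty":-5,"tz":0,"ax":0,"ay":0,"az":0},{"jaw":0,"tx":0.6,"ty":-5,"tz":0,"ax":0,"ay":0,"az":0},{"jaw":0,"tx":0.6,"ty":-5,"tz":0,"ax":0,"ay":0,"az":0}]'
python3 -m crank '[{"jaw":0,"tx":0.6,"ty":-5,"tz":0,"ax":0,"ay":0,"az":0},{"jaw":0,"tx":0.5,"ty":-1.8,"tz":0,"ax":0,"ay":0,"az":0},{"jaw":0,"tx":0,"ty":0,"tz":0,"ax":0,"ay":0,"az":0},{"jaw":0,"tx":0,"ty":0,"tz":0,"ax":0,"ay":0,"az":0},{"jaw":0,"tx":0,"ty":0,"tz":0,"ax":0,"ay":0,"az":0}]'
python3 -c "
from h import *
go(.6387,.1284,.125,4.8)"
```

```text
t: 16.85
position: [0.6226, -0.1921, 0.1239]
tool_rot: [180.0, -0.0, 1.2]
force: [-0.3, 0.5, -0.2]
gripper_width: 0.242
gripper_force: 0.0
t: 17.48
position: [0.6242, -0.1922, 0.2187]
tool_rot: [179.9, -0.4, 4.9]
force: [-0.3, -0.2, -2.8]
gripper_width: 0.181
gripper_force: 45.0
t: 18.1
position: [0.631, 0.0611, 0.2147]
tool_rot: [180.0, -0.1, 4.8]
force: [0.3, -0.2, -1.9]
gripper_width: 0.18
gripper_force: 45.0
t: 18.73
position: [0.6366, 0.1261, 0.2134]
tool_rot: [180.0, 0.0, 4.7]
force: [-0.5, 0.3, -2.6]
gripper_width: 0.18
gripper_force: 45.0
t 18.73 at [0.6366 0.1261 0.2134] [180.    0.    4.7] q7 -109.6 turn [ 0.   0.  -0.1] shift [ 0.23 -0.21  8.84]
```

```bash

python3 -m crank '[{"jaw":0,"tx":0.2,"ty":-0.15,"tz":1,"ax":0,"ay":0,"az":0},{"jaw":0,"tx":0,"ty":0,"tz":3,"ax":0,"ay":0,"az":0},{"jaw":0,"tx":0,"ty":0,"tz":3,"ax":0,"ay":0,"az":0},{"jaw":0,"tx":0,"ty":0,"tz":1.3,"ax":0,"ay":0,"az":0},{"jaw":0,"tx":0,"ty":0,"tz":0.2,"ax":0,"ay":0,"az":0}]'
python3 -m crank '[{"jaw":0,"tx":0,"ty":0,"tz":0.15,"ax":0,"ay":0,"az":0},{"jaw":0,"tx":0,"ty":0,"tz":0.1,"ax":0,"ay":0,"az":0},{"jaw":0,"tx":0,"ty":0,"tz":0,"ax":0,"ay":0,"az":0},{"jaw":0,"tx":0,"ty":0,"tz":0,"ax":0,"ay":0,"az":0},{"jaw":0,"tx":0,"ty":0,"tz":0,"ax":0,"ay":0,"az":0}]'
```

```text
t: 19.35
position: [0.638, 0.1296, 0.1278]
tool_rot: [-180.0, 0.1, 4.8]
force: [-0.4, 0.6, -1.8]
gripper_width: 0.176
gripper_force: 45.0
t: 19.98
position: [0.6387, 0.13, 0.1267]
tool_rot: [-180.0, -0.1, 4.8]
force: [-0.1, 0.7, 3.9]
gripper_width: 0.185
gripper_force: 45.0
```

```bash

python3 -m crank '[{"jaw":0.36,"tx":0,"ty":0,"tz":0,"ax":0,"ay":0,"az":0},{"jaw":0.36,"tx":0,"ty":0,"tz":0,"ax":0,"ay":0,"az":0},{"jaw":0.36,"tx":0,"ty":0,"tz":0,"ax":0,"ay":0,"az":0},{"jaw":0.36,"tx":0,"ty":0,"tz":-2,"ax":0,"ay":0,"az":0},{"jaw":0.36,"tx":0,"ty":0,"tz":-4,"ax":0,"ay":0,"az":0}]'
python3 -m crank '[{"jaw":0.5,"tx":0,"ty":0,"tz":-3,"ax":0,"ay":0,"az":0.1},{"jaw":0.5,"tx":-0.5,"ty":5,"tz":0,"ax":0,"ay":0,"az":0},{"jaw":0.5,"tx":-0.5,"ty":5,"tz":0,"ax":0,"ay":0,"az":0},{"jaw":0.5,"tx":-0.5,"ty":5,"tz":0,"ax":0,"ay":0,"az":0},{"jaw":0.5,"tx":-0.5,"ty":5,"tz":0,"ax":0,"ay":0,"az":0}]'
python3 -m crank '[{"jaw":0.5,"tx":-0.5,"ty":6,"tz":0,"ax":0,"ay":0,"az":0},{"jaw":0.5,"tx":-0.5,"ty":6,"tz":0,"ax":0,"ay":0,"az":0},{"jaw":0.5,"tx":-0.5,"ty":6,"tz":1,"ax":0,"ay":0,"az":0},{"jaw":0.5,"tx":-0.2,"ty":0.5,"tz":5,"ax":0,"ay":0,"az":0},{"jaw":0.5,"tx":0,"ty":0,"tz":0.4,"ax":0,"ay":0,"az":0}]'
python3 - <<'E'
from h import *
go(.6299,-.2567,.122,4.7)
c=camera("wrist"); im=c["pixels"].astype(int)
m=(im[...,0]>120)&(im[...,0]-im[...,2]>90)&(im[...,0]-im[...,1]>60)
for r in (165,200,225): x=np.where(m[r,215:300])[0]+215; print(r, x.min() if len(x) else None, x.max() if len(x) else None,len(x))
E
```

```text
t: 20.6
position: [0.6374, 0.1295, 0.1861]
tool_rot: [180.0, 0.2, 4.8]
force: [0.3, 0.2, 0.8]
gripper_width: 0.358
gripper_force: 0.0
t: 21.22
position: [0.6349, -0.0726, 0.2176]
tool_rot: [180.0, -0.1, 4.8]
force: [-0.5, -0.6, 0.1]
gripper_width: 0.494
gripper_force: 0.0
t: 21.85
position: [0.6309, -0.2572, 0.1493]
tool_rot: [-179.8, 0.3, 4.7]
force: [-0.1, 1.0, 1.2]
gripper_width: 0.501
gripper_force: 0.0
t 21.85 at [ 0.6309 -0.2572  0.1493] [-179.8    0.3    4.7] q7 -75.0 turn [-0.2  0.3 -0. ] shift [-0.1  -0.06  2.73]
165 249 271 23
200 248 271 24
225 248 270 23
```

```bash

python3 -m crank '[{"jaw":0.5,"tx":-0.2,"ty":0.1,"tz":2,"ax":0,"ay":0,"az":0},{"jaw":0.5,"tx":0,"ty":0,"tz":0.9,"ax":0,"ay":0,"az":0},{"jaw":0,"tx":0,"ty":0,"tz":0,"ax":0,"ay":0,"az":0},{"jaw":0,"tx":0,"ty":0,"tz":0,"ax":0,"ay":0,"az":0},{"jaw":0,"tx":0,"ty":0,"tz":0,"ax":0,"ay":0,"az":0}]' 45
python3 -m crank '[{"jaw":0,"tx":0,"ty":0,"tz":0,"ax":0,"ay":0,"az":0},{"jaw":0,"tx":0,"ty":0,"tz":-2,"ax":0,"ay":0,"az":0},{"jaw":0,"tx":0,"ty":0,"tz":-3,"ax":0,"ay":0,"az":0},{"jaw":0,"tx":0,"ty":0,"tz":-4,"ax":0,"ay":0,"az":0},{"jaw":0,"tx":0,"ty":0,"tz":0,"ax":0,"ay":0,"az":-0.1}]'
python3 -m crank '[{"jaw":0,"tx":0.6,"ty":-5,"tz":0,"ax":0,"ay":0,"az":0},{"jaw":0,"tx":0.6,"ty":-5,"tz":0,"ax":0,"ay":0,"az":0},{"jaw":0,"tx":0.6,"ty":-5,"tz":0,"ax":0,"ay":0,"az":0},{"jaw":0,"tx":0.6,"ty":-5,"tz":0,"ax":0,"ay":0,"az":0},{"jaw":0,"tx":0.6,"ty":-5,"tz":0,"ax":0,"ay":0,"az":0}]'
python3 -m crank '[{"jaw":0,"tx":0.6,"ty":-5,"tz":0,"ax":0,"ay":0,"az":0},{"jaw":0,"tx":0.4,"ty":-3.1,"tz":0,"ax":0,"ay":0,"az":0},{"jaw":0,"tx":0,"ty":0,"tz":0,"ax":0,"ay":0,"az":0},{"jaw":0,"tx":0,"ty":0,"tz":0,"ax":0,"ay":0,"az":0},{"jaw":0,"tx":0,"ty":0,"tz":0,"ax":0,"ay":0,"az":0}]'
python3 -c "
from h import *
go(.6431,.0756,.125,4.8)"
```

```text
t: 22.52
position: [0.6316, -0.258, 0.1235]
tool_rot: [180.0, -0.0, 4.7]
force: [-0.2, 0.4, -0.9]
gripper_width: 0.245
gripper_force: 0.0
t: 23.15
position: [0.633, -0.2583, 0.2178]
tool_rot: [179.8, -0.4, 4.8]
force: [0.1, 0.1, -3.1]
gripper_width: 0.177
gripper_force: 45.0
t: 23.78
position: [0.6393, -0.005, 0.2123]
tool_rot: [180.0, 0.1, 4.8]
force: [0.4, -0.3, -2.3]
gripper_width: 0.179
gripper_force: 45.0
t: 24.4
position: [0.6432, 0.0733, 0.2125]
tool_rot: [180.0, 0.0, 4.7]
force: [-0.1, 0.4, -3.0]
gripper_width: 0.181
gripper_force: 45.0
t 24.4 at [0.6432 0.0733 0.2125] [180.    0.    4.7] q7 -104.5 turn [ 0.   0.  -0.1] shift [ 0.01 -0.23  8.75]
```

```bash

python3 -m crank '[{"jaw":0,"tx":0.05,"ty":-0.2,"tz":1,"ax":0,"ay":0,"az":0},{"jaw":0,"tx":0,"ty":0,"tz":3,"ax":0,"ay":0,"az":0},{"jaw":0,"tx":0,"ty":0,"tz":3,"ax":0,"ay":0,"az":0},{"jaw":0,"tx":0,"ty":0,"tz":1.2,"ax":0,"ay":0,"az":0},{"jaw":0,"tx":0,"ty":0,"tz":0.2,"ax":0,"ay":0,"az":0}]'
python3 -m crank '[{"jaw":0,"tx":0,"ty":0,"tz":0.15,"ax":0,"ay":0,"az":0},{"jaw":0,"tx":0,"ty":0,"tz":0.15,"ax":0,"ay":0,"az":0},{"jaw":0,"tx":0,"ty":0,"tz":0,"ax":0,"ay":0,"az":0},{"jaw":0,"tx":0,"ty":0,"tz":0,"ax":0,"ay":0,"az":0},{"jaw":0,"tx":0,"ty":0,"tz":0,"ax":0,"ay":0,"az":0}]'
python3 -m crank '[{"jaw":0.36,"tx":0,"ty":0,"tz":0,"ax":0,"ay":0,"az":0},{"jaw":0.36,"tx":0,"ty":0,"tz":0,"ax":0,"ay":0,"az":0},{"jaw":0.36,"tx":0,"ty":0,"tz":0,"ax":0,"ay":0,"az":0},{"jaw":0.36,"tx":0,"ty":0,"tz":-2,"ax":0,"ay":0,"az":0},{"jaw":0.36,"tx":0,"ty":0,"tz":-4,"ax":0,"ay":0,"az":0}]'
python3 -m crank '[{"jaw":0.5,"tx":-2,"ty":0,"tz":-5,"ax":0,"ay":0,"az":0},{"jaw":0.5,"tx":-5,"ty":0,"tz":-4,"ax":0,"ay":0,"az":0},{"jaw":0.5,"tx":-5,"ty":0,"tz":-4,"ax":0,"ay":0,"az":0},{"jaw":0.5,"tx":-5,"ty":0,"tz":-2,"ax":0,"ay":0,"az":0},{"jaw":0.5,"tx":-5,"ty":0,"tz":0,"ax":0,"ay":0,"az":0}]'
python3 -m crank '[{"jaw":0.5,"tx":0,"ty":0,"tz":0,"ax":0,"ay":0,"az":0},{"jaw":0.5,"tx":0,"ty":0,"tz":0,"ax":0,"ay":0,"az":0},{"jaw":0.5,"tx":0,"ty":0,"tz":0,"ax":0,"ay":0,"az":0},{"jaw":0.5,"tx":0,"ty":0,"tz":0,"ax":0,"ay":0,"az":0},{"jaw":0.5,"tx":0,"ty":0,"tz":0,"ax":0,"ay":0,"az":0}]'
python3 - <<'E'
from h import *
import pickle
c=camera("wrist");save(c,"w8.png");pickle.dump(c,open("w8.pkl","wb"));go(.4,0,.3,0)
E
```

```text
t: 25.02
position: [0.6432, 0.0769, 0.1282]
tool_rot: [-180.0, 0.1, 4.8]
force: [-0.7, -0.4, -3.4]
gripper_width: 0.18
gripper_force: 45.0
t: 25.65
position: [0.6437, 0.0772, 0.1263]
tool_rot: [-180.0, -0.0, 4.8]
force: [-0.3, -0.6, -1.1]
gripper_width: 0.179
gripper_force: 45.0
t: 26.28
position: [0.6427, 0.077, 0.1862]
tool_rot: [-180.0, 0.1, 4.8]
force: [0.7, -0.3, -0.3]
gripper_width: 0.359
gripper_force: 0.0
t: 26.9
position: [0.4257, 0.0596, 0.337]
tool_rot: [180.0, -0.3, 4.9]
force: [-0.3, -0.7, -0.0]
gripper_width: 0.503
gripper_force: 0.0
t: 27.52
position: [0.4269, 0.0589, 0.3336]
tool_rot: [-180.0, 0.1, 4.9]
force: [-0.4, -0.7, 0.1]
gripper_width: 0.499
gripper_force: 0.0
t 27.57 at [0.4268 0.0589 0.3336] [-180.     0.     4.8] q7 -93.5 turn [-0.   0.   4.8] shift [-2.68  5.89  3.36]
```

View pics/w8.png

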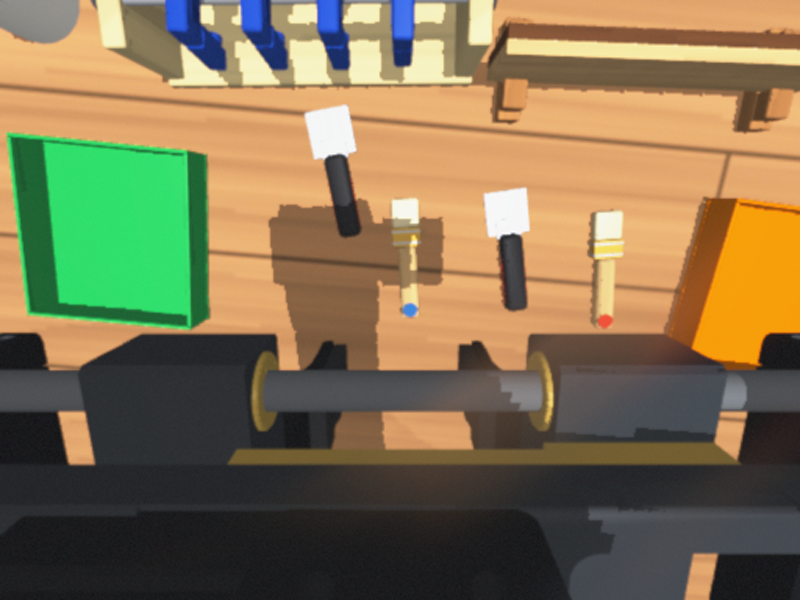

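```bash
python3 - <<'E'
from h import *
import pickle
c=pickle.load(open("w8.pkl","rb")); k=1.5625
for n,a,b,za,zb in [("scrL",(327,109),(350,233),.008,.016),("bruB",(404,200),(411,313),.014,.014),("scrR",(506,190),(517,306),.008,.016),("bruR",(608,212),(604,326),.014,.014)]:
    f=p2w(c,np.array(a)/k,za)[0,:2]; t=p2w(c,np.array(b)/k,zb)[0,:2]; d=f-t; L=np.linalg.norm(d)
    print(n,"grip",np.round(t+d/L*57,4) if 0 else np.round(t+d*(57/130),4),"len",L.round(4),"yaw",np.degrees(np.arctan2(d[1],d[0])).round(1))
print(np.round(p2w(c,np.array([(50,304),(186,318),(10,136),(186,151)])/k,.045)[:,:2],3))
E
```

```text
scrL grip [0.5014 0.1288] len 0.1246 yaw 14.4
bruB grip [0.4192 0.0511] len 0.1222 yaw 8.6
scrR grip [ 0.4379 -0.0601] len 0.1247 yaw 12.9
bruR grip [ 0.4237 -0.1642] len 0.125 yaw 9.3
[[0.352 0.417]
 [0.349 0.277]
 [0.514 0.436]
 [0.515 0.272]]
```

The picture shows all four clamps hanging, and the left scraper now at (338,170), knocked from where it was. Brush with blue end is at (408,255). Go for it.

```bash

python3 -m crank '[{"jaw":0.5,"tx":0,"ty":0,"tz":0,"ax":0,"ay":0,"az":-3.8},{"jaw":0.5,"tx":0.3,"ty":0.6,"tz":5,"ax":0,"ay":0,"az":0},{"jaw":0.5,"tx":0,"ty":0,"tz":5,"ax":0,"ay":0,"az":0},{"jaw":0.5,"tx":0,"ty":0,"tz":6,"ax":0,"ay":0,"az":0},{"jaw":0.5,"tx":0,"ty":0,"tz":6,"ax":0,"ay":0,"az":0}]'
python3 -m crank '[{"jaw":0.5,"tx":0,"ty":0,"tz":4,"ax":0,"ay":0,"az":0},{"jaw":0.5,"tx":0,"ty":0,"tz":2,"ax":0,"ay":0,"az":0},{"jaw":0.5,"tx":0,"ty":0,"tz":0,"ax":0,"ay":0,"az":0},{"jaw":0.5,"tx":0,"ty":0,"tz":0,"ax":0,"ay":0,"az":0},{"jaw":0.5,"tx":0,"ty":0,"tz":0,"ax":0,"ay":0,"az":0}]'
python3 - <<'E'
from h import *
c=camera("wrist");save(c,"w9.png")
go(.431,.053,.015,8.6)
E
```

```text
t: 28.2
position: [0.4306, 0.0533, 0.1124]
tool_rot: [180.0, -0.1, 8.6]
force: [0.3, -0.6, -0.1]
gripper_width: 0.499
gripper_force: 0.0
t: 28.82
position: [0.4314, 0.0534, 0.055]
tool_rot: [180.0, -0.1, 8.6]
force: [0.3, -0.1, -0.0]
gripper_width: 0.504
gripper_force: 0.0
t 28.88 at [0.4313 0.0533 0.0549] [ 1.8e+02 -1.0e-01  8.6e+00] q7 -98.8 turn [ 0.  -0.1  0. ] shift [-0.03  0.03  3.99]
```

View pics/w9.png

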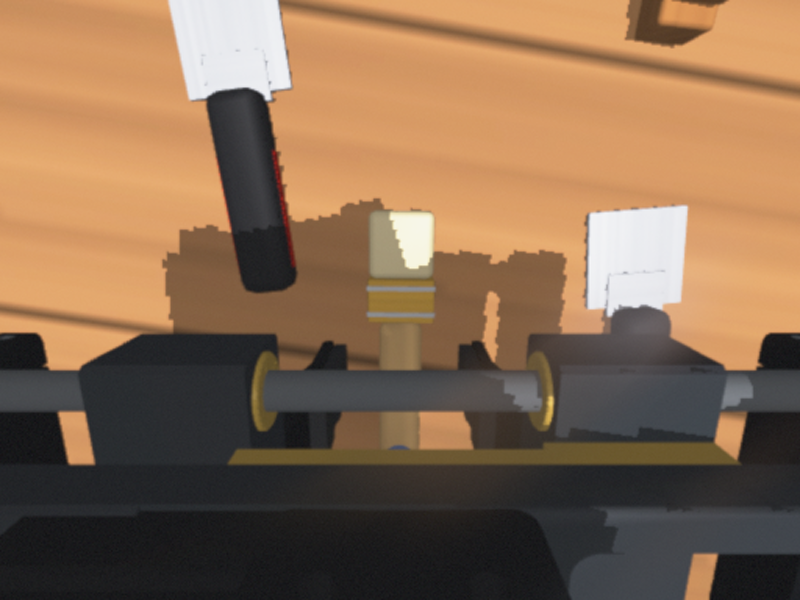

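Brush centred (column 402) between fingers. Grip and lift.

```bash

python3 -m crank '[{"jaw":0.5,"tx":-0.4,"ty":0,"tz":2.5,"ax":0,"ay":0,"az":0},{"jaw":0.5,"tx":0,"ty":0,"tz":1.5,"ax":0,"ay":0,"az":0},{"jaw":0.5,"tx":0,"ty":0,"tz":0,"ax":0,"ay":0,"az":0},{"jaw":0,"tx":0,"ty":0,"tz":0,"ax":0,"ay":0,"az":0},{"jaw":0,"tx":0,"ty":0,"tz":0,"ax":0,"ay":0,"az":0}]' 25
python3 -m crank '[{"jaw":0,"tx":0,"ty":0,"tz":0,"ax":0,"ay":0,"az":0},{"jaw":0,"tx":0,"ty":0,"tz":0,"ax":0,"ay":0,"az":0},{"jaw":0,"tx":0,"ty":0,"tz":-3,"ax":0,"ay":0,"az":0},{"jaw":0,"tx":0,"ty":0,"tz":-4,"ax":0,"ay":0,"az":0},{"jaw":0,"tx":0,"ty":0,"tz":-4,"ax":0,"ay":0,"az":8}]'
python3 -c "
from h import *
go(.424,.387,.12,0.6)"
```

```text
t: 29.5
position: [0.4271, 0.0528, 0.0146]
tool_rot: [180.0, -0.1, 8.6]
force: [0.1, -0.1, -0.2]
gripper_width: 0.353
gripper_force: 0.0
t: 30.12
position: [0.4261, 0.0528, 0.125]
tool_rot: [-180.0, 0.0, 0.5]
force: [-0.3, -1.1, -1.0]
gripper_width: 0.226
gripper_force: 25.0
t 30.12 at [0.4261 0.0528 0.125 ] [-180.     0.     0.5] q7 -102.2 turn [-0.   0.  -0.1] shift [  0.14 -33.42   0.5 ]
```

```bash

python3 -m crank '[{"jaw":0,"tx":0,"ty":-4.8,"tz":0,"ax":0,"ay":0,"az":0},{"jaw":0,"tx":0,"ty":-4.8,"tz":0,"ax":0,"ay":0,"az":0},{"jaw":0,"tx":0,"ty":-4.8,"tz":0,"ax":0,"ay":0,"az":0},{"jaw":0,"tx":0,"ty":-4.8,"tz":0,"ax":0,"ay":0,"az":0},{"jaw":0,"tx":0,"ty":-4.8,"tz":0,"ax":0,"ay":0,"az":0}]'
python3 -m crank '[{"jaw":0,"tx":0,"ty":-4.8,"tz":0,"ax":0,"ay":0,"az":0},{"jaw":0,"tx":0,"ty":-4.6,"tz":0,"ax":0,"ay":0,"az":0},{"jaw":0,"tx":0,"ty":0,"tz":0,"ax":0,"ay":0,"az":0},{"jaw":0,"tx":0,"ty":0,"tz":0,"ax":0,"ay":0,"az":0},{"jaw":0,"tx":0,"ty":0,"tz":0,"ax":0,"ay":0,"az":0}]'
python3 - <<'E'
from h import *
go(.424,.387,.021,0.6)
c=camera("top"); im=c["pixels"].astype(int)
g=((im[...,1]-im[...,2]>50)&(im[...,1]-im[...,0]>20)).astype(np.uint8)
o=((im[...,2]-im[...,0]>140)&(im[...,1]>60)&(im[...,1]<160)).astype(np.uint8)
for n,m in (("g",g),("o",o)):
    nn,l,s,_=cv2.connectedComponentsWithStats(m); i=1+s[1:,4].argmax(); print(n,s[i])
    r=cv2.minAreaRect(np.argwhere(l==i)[:,::-1].astype(np.float32)); print(np.round(p2w(c,cv2.boxPoints(r),.045)[:,:2],3).tolist())
cv2.imwrite("pics/t10.png",cv2.resize(im.astype(np.uint8)[200:330,60:420],None,fx=2.2,fy=2.2,interpolation=cv2.INTER_CUBIC))
E
```

```text
t: 30.75
position: [0.4238, 0.294, 0.1239]
tool_rot: [180.0, -0.0, 0.6]
force: [0.9, 0.2, -0.7]
gripper_width: 0.231
gripper_force: 25.0
t: 31.38
position: [0.4233, 0.3853, 0.1238]
tool_rot: [179.9, -0.0, 0.5]
force: [0.2, -0.6, -1.0]
gripper_width: 0.229
gripper_force: 25.0
t 31.38 at [0.4233 0.3853 0.1238] [179.9  -0.    0.5] q7 -149.5 turn [ 0.1 -0.  -0.1] shift [ 0.07 -0.17 10.28]
g [  97  236   61   58 1486]
[[0.524, 0.441], [0.514, 0.269], [0.348, 0.271], [0.358, 0.438]]
o [ 334  215   58   61 2883]
[[0.508, -0.261], [0.508, -0.416], [0.334, -0.404], [0.334, -0.253]]
```

View pics/t10.png

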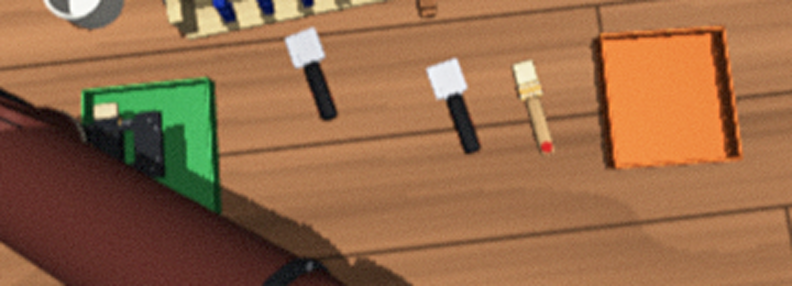

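The brush is above the green tray (bristles at (105,110) in crop), but joint 7 is near its limit, so I'll turn it to yaw ~10° first.

```bash

python3 -m crank '[{"jaw":0,"tx":0,"ty":0.6,"tz":0,"ax":0,"ay":0,"az":-10},{"jaw":0,"tx":0,"ty":0,"tz":0,"ax":0,"ay":0,"az":0},{"jaw":0,"tx":0,"ty":0,"tz":0,"ax":0,"ay":0,"az":0},{"jaw":0,"tx":0,"ty":0,"tz":2,"ax":0,"ay":0,"az":0},{"jaw":0,"tx":0,"ty":0,"tz":0,"ax":0,"ay":0,"az":0}]'
python3 -c "
from h import *
go(.424,.378,.021,10.5)"
```

```text
t: 32.05
position: [0.4219, 0.3797, 0.1017]
tool_rot: [179.9, 0.2, 10.6]
force: [-0.7, -0.2, -0.5]
gripper_width: 0.223
gripper_force: 25.0
t 32.05 at [0.4219 0.3797 0.1017] [179.9   0.2  10.6] q7 -140.6 turn [0.1 0.2 0.1] shift [0.18 0.2  8.07]
```

```bash

python3 -m crank '[{"jaw":0,"tx":0.3,"ty":0,"tz":3,"ax":0,"ay":0,"az":0},{"jaw":0,"tx":0,"ty":0,"tz":3,"ax":0,"ay":0,"az":0},{"jaw":0,"tx":0,"ty":0,"tz":1.5,"ax":0,"ay":0,"az":0},{"jaw":0,"tx":0,"ty":0,"tz":0.5,"ax":0,"ay":0,"az":0},{"jaw":0,"tx":0,"ty":0,"tz":0,"ax":0,"ay":0,"az":0}]'
python3 -m crank '[{"jaw":0.45,"tx":0,"ty":0,"tz":0,"ax":0,"ay":0,"az":0},{"jaw":0.45,"tx":0,"ty":0,"tz":0,"ax":0,"ay":0,"az":0},{"jaw":0.45,"tx":0,"ty":0,"tz":0,"ax":0,"ay":0,"az":0},{"jaw":0.45,"tx":0,"ty":0,"tz":-4,"ax":0,"ay":0,"az":0},{"jaw":0.45,"tx":0,"ty":0,"tz":-6,"ax":0,"ay":0,"az":0}]'
python3 -c "
from h import *
go(.427,-.165,.15,9.3)"
```

```text
t: 32.67
position: [0.4259, 0.3816, 0.0244]
tool_rot: [-180.0, -0.0, 10.6]
force: [-0.1, 0.3, -0.3]
gripper_width: 0.229
gripper_force: 25.0
t: 33.3
position: [0.425, 0.3803, 0.1238]
tool_rot: [179.9, 0.2, 10.6]
force: [1.7, 0.1, 0.4]
gripper_width: 0.447
gripper_force: 0.0
t 33.3 at [0.425  0.3803 0.1238] [179.9   0.2  10.6] q7 -139.5 turn [0.1 0.2 1.3] shift [-8.61 53.85 -2.62]
```

```bash

python3 -m crank '[{"jaw":0.5,"tx":-0.45,"ty":5.4,"tz":0,"ax":0,"ay":0,"az":1.3},{"jaw":0.5,"tx":-0.45,"ty":5.4,"tz":0,"ax":0,"ay":0,"az":0},{"jaw":0.5,"tx":-0.45,"ty":5.4,"tz":0,"ax":0,"ay":0,"az":0},{"jaw":0.5,"tx":-0.45,"ty":5.4,"tz":0,"ax":0,"ay":0,"az":0},{"jaw":0.5,"tx":-0.45,"ty":5.4,"tz":0,"ax":0,"ay":0,"az":0}]'
python3 -m crank '[{"jaw":0.5,"tx":-1.25,"ty":5.4,"tz":0,"ax":0,"ay":0,"az":0},{"jaw":0.5,"tx":-1.25,"ty":5.4,"tz":0,"ax":0,"ay":0,"az":0},{"jaw":0.5,"tx":-1.25,"ty":5.4,"tz":0,"ax":0,"ay":0,"az":0},{"jaw":0.5,"tx":-1.25,"ty":5.4,"tz":0,"ax":0,"ay":0,"az":0},{"jaw":0.5,"tx":-1.25,"ty":5.4,"tz":0,"ax":0,"ay":0,"az":0}]'
python3 -m crank '[{"jaw":0.5,"tx":0,"ty":0,"tz":4,"ax":0,"ay":0,"az":0},{"jaw":0.5,"tx":0,"ty":0,"tz":3,"ax":0,"ay":0,"az":0},{"jaw":0.5,"tx":0,"ty":0,"tz":0,"ax":0,"ay":0,"az":0},{"jaw":0.5,"tx":0,"ty":0,"tz":0,"ax":0,"ay":0,"az":0},{"jaw":0.5,"tx":0,"ty":0,"tz":0,"ax":0,"ay":0,"az":0}]'
python3 - <<'E'
from h import *
go(.429,-.163,.015,9.3)
c=camera("wrist");save(c,"w11.png")
E
```

```text
t: 33.92
position: [0.4487, 0.1095, 0.1243]
tool_rot: [180.0, -0.1, 9.3]
force: [0.6, -0.4, 0.1]
gripper_width: 0.501
gripper_force: 0.0
t: 34.55
position: [0.4306, -0.1671, 0.1244]
tool_rot: [179.9, -0.0, 9.4]
force: [1.0, -0.4, 0.7]
gripper_width: 0.501
gripper_force: 0.0
t: 35.17
position: [0.4318, -0.1655, 0.0553]
tool_rot: [179.9, -0.1, 9.4]
force: [1.1, 0.5, 0.5]
gripper_width: 0.496
gripper_force: 0.0
t 35.17 at [ 0.4318 -0.1655  0.0553] [ 1.799e+02 -1.000e-01  9.400e+00] q7 -70.4 turn [ 0.1 -0.1  0.1] shift [-0.24 -0.29  4.03]
```

View pics/w11.png

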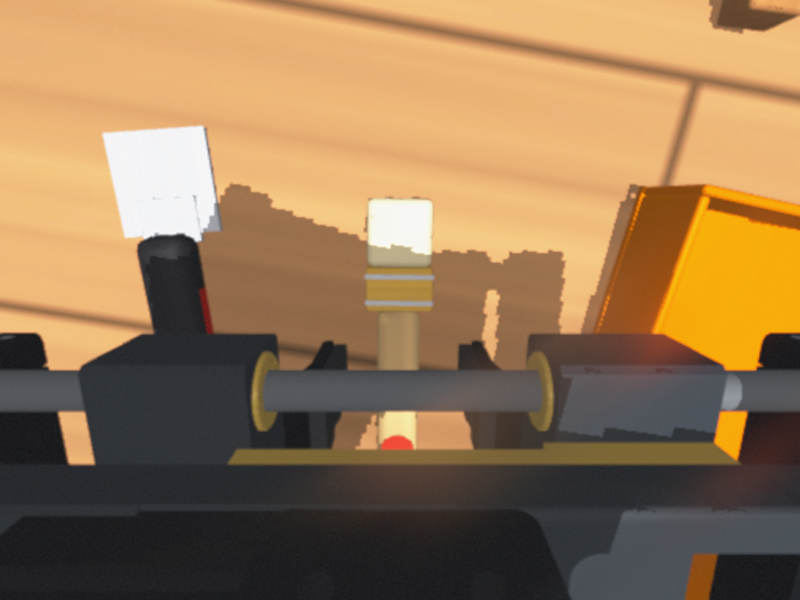

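Red brush centred (column 399). Grip and carry to green tray.

```bash

python3 -m crank '[{"jaw":0.5,"tx":-0.2,"ty":0,"tz":2.5,"ax":0,"ay":0,"az":0},{"jaw":0.5,"tx":0,"ty":0,"tz":1.5,"ax":0,"ay":0,"az":0},{"jaw":0.5,"tx":0,"ty":0,"tz":0,"ax":0,"ay":0,"az":0},{"jaw":0,"tx":0,"ty":0,"tz":0,"ax":0,"ay":0,"az":0},{"jaw":0,"tx":0,"ty":0,"tz":0,"ax":0,"ay":0,"az":0}]' 25
python3 -m crank '[{"jaw":0,"tx":0,"ty":0,"tz":0,"ax":0,"ay":0,"az":0},{"jaw":0,"tx":0,"ty":0,"tz":0,"ax":0,"ay":0,"az":0},{"jaw":0,"tx":0,"ty":0,"tz":-3,"ax":0,"ay":0,"az":0},{"jaw":0,"tx":0,"ty":0,"tz":-4,"ax":0,"ay":0,"az":0},{"jaw":0,"tx":0,"ty":0,"tz":-4,"ax":0,"ay":0,"az":0}]'
python3 -m crank '[{"jaw":0,"tx":1.15,"ty":-4.7,"tz":0,"ax":0,"ay":0,"az":0},{"jaw":0,"tx":1.15,"ty":-4.7,"tz":0,"ax":0,"ay":0,"az":0},{"jaw":0,"tx":1.15,"ty":-4.7,"tz":0,"ax":0,"ay":0,"az":0},{"jaw":0,"tx":1.15,"ty":-4.7,"tz":0,"ax":0,"ay":0,"az":0},{"jaw":0,"tx":1.15,"ty":-4.7,"tz":0,"ax":0,"ay":0,"az":0}]'
python3 -m crank '[{"jaw":0,"tx":0.4,"ty":-4.7,"tz":0,"ax":0,"ay":0,"az":0},{"jaw":0,"tx":0.4,"ty":-4.7,"tz":0,"ax":0,"ay":0,"az":0},{"jaw":0,"tx":0.4,"ty":-4.7,"tz":0,"ax":0,"ay":0,"az":0},{"jaw":0,"tx":0.4,"ty":-4.7,"tz":0,"ax":0,"ay":0,"az":0},{"jaw":0,"tx":0.4,"ty":-4.7,"tz":0,"ax":0,"ay":0,"az":0}]'
python3 -m crank '[{"jaw":0,"tx":0,"ty":0,"tz":0,"ax":0,"ay":0,"az":0},{"jaw":0,"tx":0,"ty":0,"tz":0,"ax":0,"ay":0,"az":0},{"jaw":0,"tx":0,"ty":0,"tz":0,"ax":0,"ay":0,"az":0},{"jaw":0,"tx":0,"ty":0,"tz":0,"ax":0,"ay":0,"az":0},{"jaw":0,"tx":0,"ty":0,"tz":0,"ax":0,"ay":0,"az":0}]'
python3 - <<'E'
from h import *
go(.43,.315,.021,10)
c=camera("wrist");save(c,"w12.png")
E
```

```text
t: 35.85
position: [0.4294, -0.1657, 0.0146]
tool_rot: [180.0, -0.1, 9.3]
force: [-0.0, -0.1, 0.3]
gripper_width: 0.354
gripper_force: 0.0
t: 36.48
position: [0.4285, -0.1654, 0.125]
tool_rot: [-180.0, 0.0, 9.3]
force: [-0.2, -1.1, -0.8]
gripper_width: 0.225
gripper_force: 25.0
t: 37.1
position: [0.4473, 0.077, 0.1241]
tool_rot: [180.0, -0.0, 9.3]
force: [0.7, -0.4, -1.0]
gripper_width: 0.227
gripper_force: 25.0
t: 37.72
position: [0.4289, 0.312, 0.1239]
tool_rot: [180.0, -0.0, 9.3]
force: [0.4, 0.7, -1.0]
gripper_width: 0.231
gripper_force: 25.0
t: 38.35
position: [0.4294, 0.3101, 0.124]
tool_rot: [180.0, -0.0, 9.3]
force: [0.8, 0.4, -0.4]
gripper_width: 0.23
gripper_force: 25.0
t 38.35 at [0.4294 0.3101 0.124 ] [180.   -0.    9.3] q7 -133.4 turn [ 0.  -0.  -0.7] shift [ 0.15 -0.47 10.3 ]
```

View pics/w12.png

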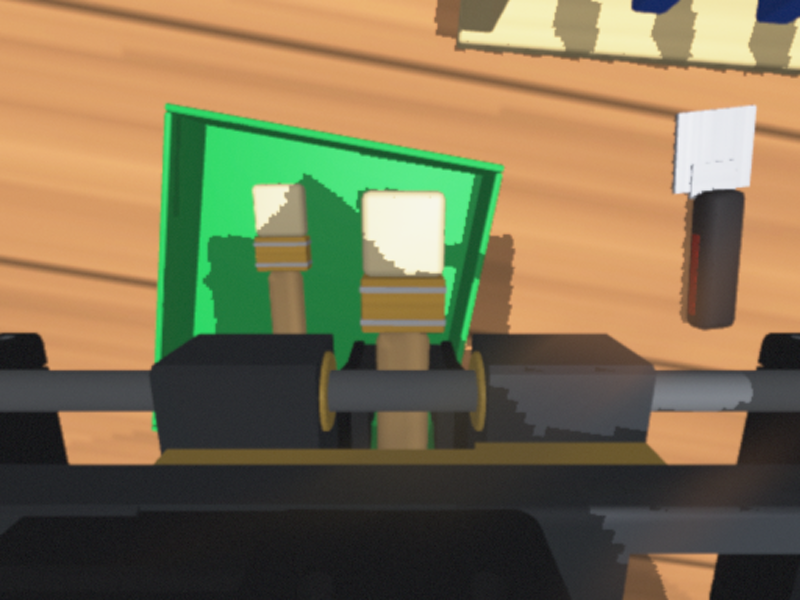

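First brush lies flat in the tray (280,250); the held one is a bit close to the right wall, so shift 1.2 cm left before lowering.

```bash

python3 -m crank '[{"jaw":0,"tx":0.2,"ty":-1.2,"tz":1,"ax":0,"ay":0,"az":0},{"jaw":0,"tx":0,"ty":0,"tz":4,"ax":0,"ay":0,"az":0},{"jaw":0,"tx":0,"ty":0,"tz":3.5,"ax":0,"ay":0,"az":0},{"jaw":0,"tx":0,"ty":0,"tz":1.6,"ax":0,"ay":0,"az":0},{"jaw":0,"tx":0,"ty":0,"tz":0,"ax":0,"ay":0,"az":0}]'
python3 -m crank '[{"jaw":0.36,"tx":0,"ty":0,"tz":0.2,"ax":0,"ay":0,"az":0},{"jaw":0.36,"tx":0,"ty":0,"tz":0,"ax":0,"ay":0,"az":0},{"jaw":0.36,"tx":0,"ty":0,"tz":0,"ax":0,"ay":0,"az":0},{"jaw":0.36,"tx":0,"ty":0,"tz":-4,"ax":0,"ay":0,"az":0},{"jaw":0.36,"tx":0,"ty":0,"tz":-6,"ax":0,"ay":0,"az":0}]'
python3 -m crank '[{"jaw":0.5,"tx":0,"ty":5,"tz":-5,"ax":0,"ay":0,"az":0},{"jaw":0.5,"tx":0,"ty":5,"tz":-5,"ax":0,"ay":0,"az":0},{"jaw":0.5,"tx":-2,"ty":4,"tz":-5,"ax":0,"ay":0,"az":0},{"jaw":0.5,"tx":0,"ty":0,"tz":0,"ax":0,"ay":0,"az":0},{"jaw":0.5,"tx":0,"ty":0,"tz":0,"ax":0,"ay":0,"az":0}]'
python3 - <<'E'
from h import *
import pickle
c=camera("wrist");save(c,"w13.png");pickle.dump(c,open("w13.pkl","wb"));go(.5014,.1288,.06,14.4)
E
```

```text
t: 39.02
position: [0.4283, 0.3232, 0.0221]
tool_rot: [180.0, 0.1, 9.4]
force: [-1.2, -0.5, -0.7]
gripper_width: 0.227
gripper_force: 25.0
t: 39.65
position: [0.4283, 0.3221, 0.1212]
tool_rot: [180.0, 0.2, 9.3]
force: [1.0, 0.9, 0.7]
gripper_width: 0.358
gripper_force: 0.0
t: 40.28
position: [0.4309, 0.196, 0.2558]
tool_rot: [180.0, -0.0, 9.3]
force: [0.5, -0.3, 0.4]
gripper_width: 0.498
gripper_force: 0.0
t 40.33 at [0.4306 0.1964 0.2552] [180.    0.    9.4] q7 -109.6 turn [ 0.  0. -5.] shift [ 5.18  8.31 19.52]
```

View pics/w13.png

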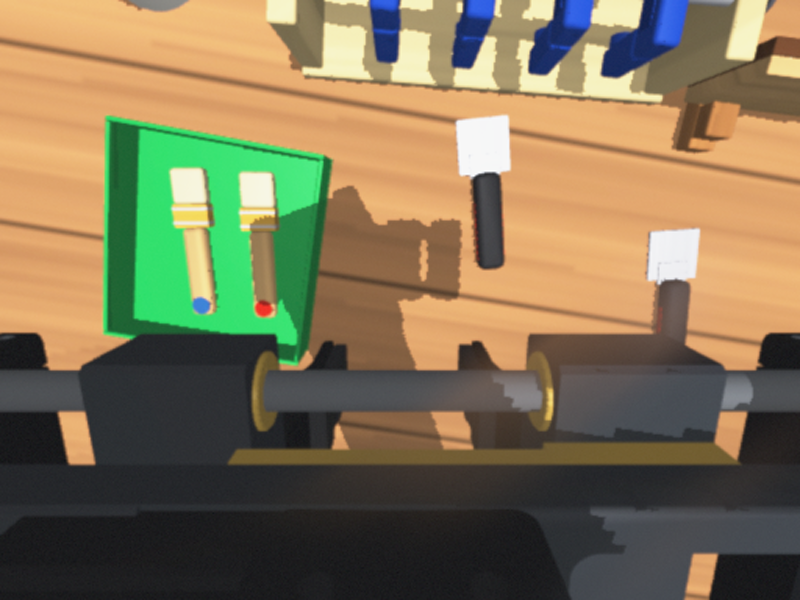

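Both brushes lie flat in the green tray; the scraper is at blade edge (482,118), tail (491,267). That was the last picture I may view; now by numbers.

```bash
cat >> h.py <<'E'
def scr(c,x0=0,x1=512,y0=0,y1=215):
    "dark handle blobs -> grip point & yaw (handle top z .018, length 85, grip 57 from tail)"
    im=c["pixels"].astype(int)[y0:y1,x0:x1]
    m=(im.max(2)<75).astype(np.uint8); n,l,s,_=cv2.connectedComponentsWithStats(m)
    for i in range(1,n):
        if s[i,4]>250:
            p=np.argwhere(l==i)[:,::-1]+[x0,y0]; w=p2w(c,p,.016)[:,:2].astype(np.float32); (cx,cy),wh,_=cv2.minAreaRect(w)
            u=np.linalg.svd(w-w.mean(0),full_matrices=False)[2][0]; u=u*np.sign(u[0])
            print(s[i].tolist(),"centre",round(cx,4),round(cy,4),"size",np.round(wh,3),"yaw",np.degrees(np.arctan2(u[1],u[0])).round(1),"grip",np.round(np.array([cx,cy])+.0145*u,4))
E
python3 - <<'E'
from h import *
import pickle
k=1.5625
c=pickle.load(open("w13.pkl","rb")); w=p2w(c,np.array([(482,118),(491,267)])/k,.012)[:,:2]; d=w[0]-w[1]
print(w[1]+d*57/130,np.linalg.norm(d),np.degrees(np.arctan2(d[1],d[0])))
scr(c)
print("w8"); scr(pickle.load(open("w8.pkl","rb")))
E
```

```text
[0.49982777 0.13058521] 0.12666238071566108 15.523664545703168
[303, 111, 19, 61, 750] centre 0.4858 0.128 size [0.081 0.022] yaw 14.9 grip [0.4999 0.1317]
w8
[208, 100, 23, 52, 592] centre 0.4854 0.1257 size [0.081 0.023] yaw 15.9 grip [0.4993 0.1297]
[320, 150, 16, 48, 539] centre 0.4216 -0.0617 size [0.081 0.022] yaw 13.2 grip [ 0.4357 -0.0584]
```

```bash

python3 -m crank '[{"jaw":0.5,"tx":0,"ty":0,"tz":0,"ax":0,"ay":0,"az":-5.9},{"jaw":0.5,"tx":2.5,"ty":4.1,"tz":3,"ax":0,"ay":0,"az":0},{"jaw":0.5,"tx":2.4,"ty":4.1,"tz":3,"ax":0,"ay":0,"az":0},{"jaw":0.5,"tx":0,"ty":0,"tz":6,"ax":0,"ay":0,"az":0},{"jaw":0.5,"tx":0,"ty":0,"tz":5,"ax":0,"ay":0,"az":0}]'
python3 -m crank '[{"jaw":0.5,"tx":0,"ty":0,"tz":3,"ax":0,"ay":0,"az":0},{"jaw":0.5,"tx":0,"ty":0,"tz":0,"ax":0,"ay":0,"az":0},{"jaw":0.5,"tx":0,"ty":0,"tz":0,"ax":0,"ay":0,"az":0},{"jaw":0.5,"tx":0,"ty":0,"tz":0,"ax":0,"ay":0,"az":0},{"jaw":0.5,"tx":0,"ty":0,"tz":0,"ax":0,"ay":0,"az":0}]'
python3 - <<'E'
from h import *
go(.4997,.1305,.016,15.3)
c=camera("wrist"); im=c["pixels"].astype(int)
print(c["position"])
for r in (130,150,170,190,205):
    x=np.where(im[r,225:290].max(1)<75)[0]+225; print(r,x.min() if len(x) else None,x.max() if len(x) else None,len(x))
    y=np.where(im[r,225:290].min(1)>150)[0]+225; print("  white",y.min() if len(y) else None,y.max() if len(y) else None)
E
```

```text
t: 40.95
position: [0.4986, 0.1307, 0.0822]
tool_rot: [-179.9, 0.2, 15.3]
force: [0.5, 0.2, -0.9]
gripper_width: 0.503
gripper_force: 0.0
t: 41.58
position: [0.5006, 0.1298, 0.0569]
tool_rot: [180.0, -0.1, 15.2]
force: [0.6, 0.0, -0.1]
gripper_width: 0.502
gripper_force: 0.0
t 41.58 at [0.5006 0.1298 0.0569] [ 1.80e+02 -1.00e-01  1.52e+01] q7 -107.9 turn [ 0.  -0.1 -0.1] shift [-0.07 -0.09  4.09]
[0.56271056 0.14589621 0.20780422]
130 None None 0
  white 243 287
150 None None 0
  white 252 287
170 None None 0
  white None None
190 240 272 33
  white None None
205 240 272 33
  white None None
```

```bash

python3 -m crank '[{"jaw":0.5,"tx":-0.1,"ty":0,"tz":2.5,"ax":0,"ay":0,"az":0},{"jaw":0.5,"tx":0,"ty":0,"tz":1.6,"ax":0,"ay":0,"az":0},{"jaw":0.5,"tx":0,"ty":0,"tz":0,"ax":0,"ay":0,"az":0},{"jaw":0,"tx":0,"ty":0,"tz":0,"ax":0,"ay":0,"az":0},{"jaw":0,"tx":0,"ty":0,"tz":0,"ax":0,"ay":0,"az":0}]' 30
python3 -m crank '[{"jaw":0,"tx":0,"ty":0,"tz":0,"ax":0,"ay":0,"az":0},{"jaw":0,"tx":0,"ty":0,"tz":0,"ax":0,"ay":0,"az":0},{"jaw":0,"tx":0,"ty":0,"tz":-4,"ax":0,"ay":0,"az":0},{"jaw":0,"tx":0,"ty":0,"tz":-4,"ax":0,"ay":0,"az":9},{"jaw":0,"tx":0,"ty":0,"tz":-4,"ax":0,"ay":0,"az":9}]'
python3 -m crank '[{"jaw":0,"tx":-0.6,"ty":5,"tz":0,"ax":0,"ay":0,"az":0},{"jaw":0,"tx":-0.6,"ty":5,"tz":0,"ax":0,"ay":0,"az":0},{"jaw":0,"tx":-0.6,"ty":5,"tz":0,"ax":0,"ay":0,"az":0},{"jaw":0,"tx":-0.6,"ty":5,"tz":0,"ax":0,"ay":0,"az":0},{"jaw":0,"tx":-0.6,"ty":5,"tz":0,"ax":0,"ay":0,"az":0}]'
python3 -m crank '[{"jaw":0,"tx":-0.6,"ty":5,"tz":0,"ax":0,"ay":0,"az":0},{"jaw":0,"tx":-0.6,"ty":5,"tz":0,"ax":0,"ay":0,"az":0},{"jaw":0,"tx":-0.6,"ty":5,"tz":0,"ax":0,"ay":0,"az":0},{"jaw":0,"tx":-0.6,"ty":5,"tz":0,"ax":0,"ay":0,"az":0},{"jaw":0,"tx":-0.5,"ty":5,"tz":0,"ax":0,"ay":0,"az":0}]'
python3 -m crank '[{"jaw":0,"tx":0,"ty":0.6,"tz":0,"ax":0,"ay":0,"az":0},{"jaw":0,"tx":0,"ty":0,"tz":0,"ax":0,"ay":0,"az":0},{"jaw":0,"tx":0,"ty":0,"tz":0,"ax":0,"ay":0,"az":0},{"jaw":0,"tx":0,"ty":0,"tz":0,"ax":0,"ay":0,"az":0},{"jaw":0,"tx":0,"ty":0,"tz":0,"ax":0,"ay":0,"az":0}]'
python3 - <<'E'
from h import *
go(.415,-.374,.0215,-3)
c=camera("wrist"); im=c["pixels"].astype(int)
o=((im[...,2]-im[...,0]>140)&(im[...,1]>60)&(im[...,1]<190)&(im[...,0]<40)).astype(np.uint8); o[215:]=0
n,l,s,_=cv2.connectedComponentsWithStats(o); i=1+s[1:,4].argmax(); p=np.argwhere(l==i)[:,::-1]
h=cv2.approxPolyDP(cv2.convexHull(p.astype(np.int32)),4,True)[:,0]; print(h.tolist()); print(np.round(p2w(c,h,.045)[:,:2],3).tolist())
E
```

```text
t: 42.25
position: [0.4995, 0.1296, 0.0156]
tool_rot: [180.0, -0.1, 15.2]
force: [-0.5, -0.8, -0.1]
gripper_width: 0.354
gripper_force: 0.0
t: 42.88
position: [0.4986, 0.1293, 0.136]
tool_rot: [-180.0, 0.0, -3.1]
force: [1.1, -0.8, -0.1]
gripper_width: 0.269
gripper_force: 30.0
t: 43.5
position: [0.4563, -0.1205, 0.135]
tool_rot: [180.0, -0.0, -2.8]
force: [0.9, 0.6, -0.7]
gripper_width: 0.269
gripper_force: 30.0
t: 44.12
position: [0.4153, -0.3687, 0.1348]
tool_rot: [-180.0, 0.0, -2.8]
force: [1.1, -0.2, -1.0]
gripper_width: 0.267
gripper_force: 30.0
t: 44.75
position: [0.4159, -0.3725, 0.135]
tool_rot: [180.0, -0.0, -2.7]
force: [1.1, 0.9, -0.7]
gripper_width: 0.272
gripper_force: 30.0
t 44.75 at [ 0.4159 -0.3725  0.135 ] [180.   -0.   -2.7] q7 -60.5 turn [ 0.  -0.   0.3] shift [-0.08  0.15 11.35]
[[309, 95], [304, 214], [150, 211], [138, 95]]
[[0.502, -0.42], [0.401, -0.415], [0.411, -0.277], [0.509, -0.281]]
```

```bash

python3 -m crank '[{"jaw":0,"tx":0,"ty":-0.2,"tz":3,"ax":0,"ay":0,"az":0},{"jaw":0,"tx":0,"ty":0,"tz":4,"ax":0,"ay":0,"az":0},{"jaw":0,"tx":0,"ty":0,"tz":3,"ax":0,"ay":0,"az":0},{"jaw":0,"tx":0,"ty":0,"tz":1.2,"ax":0,"ay":0,"az":0},{"jaw":0,"tx":0,"ty":0,"tz":0.1,"ax":0,"ay":0,"az":0}]'
python3 -m crank '[{"jaw":0.45,"tx":0,"ty":0,"tz":0.1,"ax":0,"ay":0,"az":0},{"jaw":0.45,"tx":0,"ty":0,"tz":0,"ax":0,"ay":0,"az":0},{"jaw":0.45,"tx":0,"ty":0,"tz":0,"ax":0,"ay":0,"az":0},{"jaw":0.45,"tx":0,"ty":0,"tz":-4,"ax":0,"ay":0,"az":0},{"jaw":0.45,"tx":0,"ty":0,"tz":-6,"ax":0,"ay":0,"az":0}]'
python3 -m crank '[{"jaw":0.5,"tx":0,"ty":-5,"tz":-5,"ax":0,"ay":0,"az":-8},{"jaw":0.5,"tx":0,"ty":-5,"tz":-5,"ax":0,"ay":0,"az":-7},{"jaw":0.5,"tx":0,"ty":-5,"tz":-2,"ax":0,"ay":0,"az":0},{"jaw":0.5,"tx":2,"ty":-5,"tz":0,"ax":0,"ay":0,"az":0},{"jaw":0.5,"tx":0,"ty":0,"tz":0,"ax":0,"ay":0,"az":0}]'
python3 -m crank '[{"jaw":0.5,"tx":0,"ty":0,"tz":0,"ax":0,"ay":0,"az":0},{"jaw":0.5,"tx":0,"ty":0,"tz":0,"ax":0,"ay":0,"az":0},{"jaw":0.5,"tx":0,"ty":0,"tz":0,"ax":0,"ay":0,"az":0},{"jaw":0.5,"tx":0,"ty":0,"tz":0,"ax":0,"ay":0,"az":0},{"jaw":0.5,"tx":0,"ty":0,"tz":0,"ax":0,"ay":0,"az":0}]'
python3 - <<'E'
from h import *
go(.436,-.059,.056,13)
c=camera("wrist"); scr(c)
E
```

```text
t: 45.42
position: [0.4157, -0.3709, 0.0218]
tool_rot: [-180.0, 0.0, -2.7]
force: [0.4, -0.5, -0.0]
gripper_width: 0.273
gripper_force: 30.0
t: 46.05
position: [0.4147, -0.3704, 0.1208]
tool_rot: [-179.9, 0.1, -2.8]
force: [0.5, -1.2, -0.3]
gripper_width: 0.448
gripper_force: 0.0
t: 46.68
position: [0.4131, -0.1774, 0.2304]
tool_rot: [179.9, -0.1, 12.6]
force: [0.2, -0.9, 0.7]
gripper_width: 0.502
gripper_force: 0.0
t: 47.3
position: [0.4121, -0.1812, 0.2292]
tool_rot: [-180.0, 0.0, 12.2]
force: [-0.2, 0.7, -0.7]
gripper_width: 0.498
gripper_force: 0.0
t 47.3 at [ 0.4121 -0.1812  0.2292] [-180.     0.    12.2] q7 -57.6 turn [-0.   0.  -0.8] shift [  5.08 -11.37  17.32]
[487, 31, 25, 46, 934] centre 0.6145 -0.4317 size [0.051 0.028] yaw 28.9 grip [ 0.6272 -0.4247]
[160, 118, 23, 65, 1069] centre 0.4206 -0.0659 size [0.082 0.024] yaw 12.9 grip [ 0.4347 -0.0626]
```

```bash

python3 -m crank '[{"jaw":0.5,"tx":2.6,"ty":-5.5,"tz":0,"ax":0,"ay":0,"az":-0.8},{"jaw":0.5,"tx":2.6,"ty":-5.5,"tz":0,"ax":0,"ay":0,"az":0},{"jaw":0.5,"tx":0,"ty":-0.2,"tz":6,"ax":0,"ay":0,"az":0},{"jaw":0.5,"tx":0,"ty":0,"tz":6,"ax":0,"ay":0,"az":0},{"jaw":0.5,"tx":0,"ty":0,"tz":4,"ax":0,"ay":0,"az":0}]'
python3 -m crank '[{"jaw":0.5,"tx":0,"ty":0,"tz":1.3,"ax":0,"ay":0,"az":0},{"jaw":0.5,"tx":0,"ty":0,"tz":0,"ax":0,"ay":0,"az":0},{"jaw":0.5,"tx":0,"ty":0,"tz":0,"ax":0,"ay":0,"az":0},{"jaw":0.5,"tx":0,"ty":0,"tz":0,"ax":0,"ay":0,"az":0},{"jaw":0.5,"tx":0,"ty":0,"tz":0,"ax":0,"ay":0,"az":0}]'
python3 - <<'E'
from h import *
go(.437,-.061,.016,13)
c=camera("wrist"); im=c["pixels"].astype(int)
for r in (180,190,205):
    x=np.where(im[r,225:290].max(1)<75)[0]+225; print(r,x.min() if len(x) else None,x.max() if len(x) else None,len(x))
E
```

```text
t: 47.98
position: [0.4373, -0.0601, 0.067]
tool_rot: [-180.0, 0.1, 13.1]
force: [-0.2, -0.3, 0.2]
gripper_width: 0.5
gripper_force: 0.0
t: 48.6
position: [0.4389, -0.0606, 0.057]
tool_rot: [179.9, -0.1, 13.0]
force: [0.2, -0.2, -1.1]
gripper_width: 0.499
gripper_force: 0.0
t 48.6 at [ 0.4389 -0.0606  0.057 ] [ 1.799e+02 -1.000e-01  1.300e+01] q7 -81.5 turn [ 0.1 -0.1  0. ] shift [-0.19 -0.01  4.1 ]
180 None None 0
190 240 270 31
205 239 271 33
```

```bash

python3 -m crank '[{"jaw":0.5,"tx":-0.1,"ty":0,"tz":2.5,"ax":0,"ay":0,"az":0},{"jaw":0.5,"tx":0,"ty":0,"tz":1.6,"ax":0,"ay":0,"az":0},{"jaw":0.5,"tx":0,"ty":0,"tz":0,"ax":0,"ay":0,"az":0},{"jaw":0,"tx":0,"ty":0,"tz":0,"ax":0,"ay":0,"az":0},{"jaw":0,"tx":0,"ty":0,"tz":0,"ax":0,"ay":0,"az":0}]' 30
python3 -m crank '[{"jaw":0,"tx":0,"ty":0,"tz":0,"ax":0,"ay":0,"az":0},{"jaw":0,"tx":0,"ty":0,"tz":0,"ax":0,"ay":0,"az":0},{"jaw":0,"tx":0,"ty":0,"tz":-4,"ax":0,"ay":0,"az":0},{"jaw":0,"tx":0,"ty":0,"tz":-4,"ax":0,"ay":0,"az":8},{"jaw":0,"tx":0,"ty":0,"tz":-4,"ax":0,"ay":0,"az":8}]'
python3 -m crank '[{"jaw":0,"tx":-0.1,"ty":5,"tz":0,"ax":0,"ay":0,"az":0},{"jaw":0,"tx":-0.1,"ty":5,"tz":0,"ax":0,"ay":0,"az":0},{"jaw":0,"tx":-0.1,"ty":5,"tz":0,"ax":0,"ay":0,"az":0},{"jaw":0,"tx":-0.2,"ty":5,"tz":0,"ax":0,"ay":0,"az":0},{"jaw":0,"tx":-0.2,"ty":4,"tz":0,"ax":0,"ay":0,"az":0}]'
python3 -m crank '[{"jaw":0,"tx":0,"ty":0,"tz":0,"ax":0,"ay":0,"az":0},{"jaw":0,"tx":0,"ty":0,"tz":0,"ax":0,"ay":0,"az":0},{"jaw":0,"tx":0,"ty":0,"tz":0,"ax":0,"ay":0,"az":0},{"jaw":0,"tx":0,"ty":0,"tz":0,"ax":0,"ay":0,"az":0},{"jaw":0,"tx":0,"ty":0,"tz":0,"ax":0,"ay":0,"az":0}]'
python3 - <<'E'
from h import *
go(.418,-.301,.0215,-3)
c=camera("wrist"); save(c,"w14.png"); im=c["pixels"].astype(int)
m=(im.min(2)>140)&(im.max(2)-im.min(2)<40); m[215:]=0
n,l,s,_=cv2.connectedComponentsWithStats(m.astype(np.uint8))
for i in range(1,n):
    if s[i,4]>200:
        w=p2w(c,np.argwhere(l==i)[:,::-1],.01)[:,:2]; print("white",s[i].tolist(),np.round(w.min(0),3),np.round(w.max(0),3))
for r in (60,90,120,150,180,205):
    o=(im[r,:,2]-im[r,:,0]>100)&(im[r,:,0]<45)&(im[r,:,1]<190); x=np.where(o)[0]
    if len(x): print(r,x.min(),x.max(),np.round(p2w(c,[(x.min(),r),(x.max(),r)],.045)[:,:2],3).tolist())
E
```

```text
t: 49.28
position: [0.438, -0.0607, 0.0159]
tool_rot: [180.0, -0.1, 13.0]
force: [-0.4, 0.5, -0.6]
gripper_width: 0.352
gripper_force: 0.0
t: 49.9
position: [0.4371, -0.0605, 0.1365]
tool_rot: [-180.0, 0.0, -3.2]
force: [1.2, 0.1, -1.0]
gripper_width: 0.272
gripper_force: 30.0
t: 50.52
position: [0.4172, -0.302, 0.1351]
tool_rot: [180.0, 0.0, -3.0]
force: [1.3, 0.7, -0.6]
gripper_width: 0.269
gripper_force: 30.0
t: 51.15
position: [0.4182, -0.2995, 0.1354]
tool_rot: [180.0, -0.0, -2.9]
force: [-0.6, -0.1, -0.8]
gripper_width: 0.27
gripper_force: 30.0
t 51.15 at [ 0.4182 -0.2995  0.1354] [180.   -0.   -2.9] q7 -66.9 turn [ 0.  -0.   0.1] shift [-1.000e-02  1.500e-01  1.139e+01]
white [218, 115, 78, 85, 5992] [ 0.41 -0.34] [ 0.494 -0.264]
white [307, 114, 48, 50, 2174] [ 0.443 -0.396] [ 0.491 -0.351]
90 205 411 [[0.513, -0.263], [0.504, -0.429]]
120 206 407 [[0.489, -0.262], [0.481, -0.428]]
150 207 404 [[0.465, -0.26], [0.456, -0.427]]
180 208 400 [[0.439, -0.259], [0.43, -0.426]]
205 210 397 [[0.416, -0.258], [0.408, -0.425]]
```

```bash

python3 -m crank '[{"jaw":0,"tx":0,"ty":0.85,"tz":3,"ax":0,"ay":0,"az":0},{"jaw":0,"tx":0,"ty":0,"tz":4,"ax":0,"ay":0,"az":0},{"jaw":0,"tx":0,"ty":0,"tz":3,"ax":0,"ay":0,"az":0},{"jaw":0,"tx":0,"ty":0,"tz":1.2,"ax":0,"ay":0,"az":0},{"jaw":0,"tx":0,"ty":0,"tz":0.1,"ax":0,"ay":0,"az":0}]'
python3 -m crank '[{"jaw":0.38,"tx":0,"ty":0,"tz":0.1,"ax":0,"ay":0,"az":0},{"jaw":0.38,"tx":0,"ty":0,"tz":0,"ax":0,"ay":0,"az":0},{"jaw":0.38,"tx":0,"ty":0,"tz":0,"ax":0,"ay":0,"az":0},{"jaw":0.38,"tx":0,"ty":0,"tz":-3,"ax":0,"ay":0,"az":0},{"jaw":0.38,"tx":0,"ty":0,"tz":-6,"ax":0,"ay":0,"az":0}]'
python3 -m crank '[{"jaw":0.5,"tx":0,"ty":0,"tz":-5,"ax":0,"ay":0,"az":0},{"jaw":0.5,"tx":0,"ty":0,"tz":-5,"ax":0,"ay":0,"az":0},{"jaw":0.5,"tx":-3,"ty":5,"tz":-5,"ax":0,"ay":0,"az":0},{"jaw":0.5,"tx":-3,"ty":5,"tz":0,"ax":0,"ay":0,"az":0},{"jaw":0.5,"tx":-3,"ty":5,"tz":0,"ax":0,"ay":0,"az":0}]'
python3 -m crank '[{"jaw":0.5,"tx":0,"ty":0,"tz":0,"ax":0,"ay":0,"az":0},{"jaw":0.5,"tx":0,"ty":0,"tz":0,"ax":0,"ay":0,"az":0},{"jaw":0.5,"tx":0,"ty":0,"tz":0,"ax":0,"ay":0,"az":0},{"jaw":0.5,"tx":0,"ty":0,"tz":0,"ax":0,"ay":0,"az":0},{"jaw":0.5,"tx":0,"ty":0,"tz":0,"ax":0,"ay":0,"az":0}]'
python3 - <<'E'
from h import *
for nm in ("top","scene"):
    c=camera(nm); im=c["pixels"].astype(int)
    b=(im[...,0]>90)&(im[...,0]-im[...,2]>60)&(im[...,0]-im[...,1]>40)
    d=(im.max(2)<75); w=(im.min(2)>140)&(im.max(2)-im.min(2)<40)
    for n,m,z in (("blue",b,.12),("dark",d,.016),("white",w,.01)):
        k,l,s,_=cv2.connectedComponentsWithStats(m.astype(np.uint8))
        for i in range(1,k):
            q=p2w(c,np.argwhere(l==i)[:,::-1],z)[:,:2]; lo,hi=q.min(0),q.max(0)
            if s[i,4]>40 and lo[0]>.3 and hi[0]<.8 and abs(q[:,1]).max()<.5: print(nm,n,s[i,4],np.round(q.mean(0),3),np.round(lo,3),np.round(hi,3))
E
```

```text
t: 51.82
position: [0.4176, -0.3083, 0.0222]
tool_rot: [-180.0, 0.0, -3.0]
force: [0.2, -0.5, 0.3]
gripper_width: 0.272
gripper_force: 30.0
t: 52.45
position: [0.4162, -0.3075, 0.1107]
tool_rot: [-179.8, 0.2, -3.0]
force: [0.2, -1.1, 1.0]
gripper_width: 0.381
gripper_force: 0.0
t: 53.08
position: [0.3252, -0.446, 0.2533]
tool_rot: [179.9, -0.1, -2.9]
force: [0.5, -0.9, 0.0]
gripper_width: 0.499
gripper_force: 0.0
t: 53.7
position: [0.3264, -0.4441, 0.252]
tool_rot: [180.0, -0.0, -2.9]
force: [-1.0, 0.7, 1.1]
gripper_width: 0.5
gripper_force: 0.0
top blue 159 [0.645 0.077] [0.602 0.067] [0.688 0.087]
top blue 154 [0.644 0.13 ] [0.602 0.121] [0.685 0.14 ]
top blue 149 [0.639 0.184] [0.599 0.175] [0.682 0.194]
top blue 145 [0.634 0.237] [0.593 0.229] [0.676 0.246]
top dark 113 [ 0.613 -0.428] [ 0.591 -0.447] [ 0.635 -0.412]
top dark 391 [ 0.621 -0.165] [ 0.587 -0.314] [ 0.635 -0.008]
top dark 49 [0.61  0.244] [0.593 0.236] [0.643 0.254]
top dark 170 [ 0.419 -0.425] [ 0.338 -0.432] [ 0.504 -0.417]
top dark 141 [ 0.421 -0.256] [ 0.342 -0.263] [ 0.513 -0.248]
top dark 108 [0.42  0.274] [0.
[... 498 characters left out ...]
0.372] [ 0.444 -0.394] [ 0.49 -0.35]
top white 216 [ 0.465 -0.309] [ 0.442 -0.332] [ 0.489 -0.287]
scene blue 107 [0.628 0.24 ] [0.584 0.231] [0.672 0.248]
scene blue 108 [0.633 0.187] [0.588 0.178] [0.676 0.196]
scene blue 106 [0.637 0.133] [0.593 0.125] [0.68  0.142]
scene blue 100 [0.639 0.08 ] [0.597 0.071] [0.68  0.089]
scene dark 117 [ 0.404 -0.306] [ 0.36  -0.316] [ 0.447 -0.296]
scene dark 125 [ 0.404 -0.369] [ 0.361 -0.379] [ 0.447 -0.357]
scene dark 1130 [ 0.606 -0.158] [ 0.574 -0.313] [ 0.637 -0.001]
scene white 109 [ 0.468 -0.308] [ 0.445 -0.328] [ 0.488 -0.289]
scene white 99 [ 0.467 -0.372] [ 0.448 -0.39 ] [ 0.485 -0.352]
scene white 44 [0.59  0.063] [0.582 0.042] [0.598 0.085]
```

Both scrapers lie in the orange tray, four clamps hang in place, and the brushes were seen in the green tray. Hand in.

```bash
python3 -c "
from rig import *
print(close_job())"
```

```text
the job is handed in; nothing more can be done
None
```

The job is handed in at about 54 s of the 210 s: all four G-clamps hang gap-down on the rail, both brushes lie in the green tray and both scrapers in the orange one, and I didn't touch the bottle, mug or tape measure; no verdict came back from the hand-in.

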